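# Stack the upper shelf on the condiment stand and seat the salt pot

### The arm

A 6-joint arm with a two-finger parallel gripper is mounted at the origin on the work surface. World frame = base frame: x ahead of the robot, y to its left, z up, the work surface at z = 0. Lengths are in m, angles in rad, forces in N, time in s.
With the tool pointing down it reaches from about 0.375 to 0.975 m from the base axis. Payload 3.8 kg.
Tool frame: the origin (TCP) lies midway between the tips of the shut fingers; the grasp point (between the pads) lies 19 mm behind it; z points along the fingers, y is the direction in which the jaws open and shut (so a half turn about z gives the same grasp; the last joint's range is limited). The gripper opens to 85 mm and grips with 20 to 120 N. Pads are 22 mm wide; open, the fingers measure 114 mm over their backs; the gripper's body (76 mm by 85 mm) begins 54 mm behind the grasp point. The pads swing forward as they close: fully open they stand 13 mm farther back than shut.
Start: joints at [-1.295, 0.264, 1.604, -0, 1.274, -0.037], TCP at [0.208, -0.642, 0.204] pointing down, gripper open.
Joint ranges: [-2.63, 2.63], [-0.94, 2.18], [0.31, 2.57], [-1.31, 4.45], [0, 2.66], [-2.55, 2.55]. Speed limits (rad/s): [2.57, 2.57, 3.14, 3.14, 3.14, 3.14].

### API

Orientations are given as a rotation vector (axis times angle).
In Python, from workcell import bot gives the robot as it stands.
- The arm moves only by the tool drive_tool, never from a script. Its argument "steps" is a list of rows, each a list of 2 entries, a list of its own where there are three numbers: the shift along the tool's x, y, z in mm, then the turn about the tool's z in degrees. In form: [[[dx, dy, dz], twist], ...]. A call has 1 to 8 rows; each row shifts and turns the commanded pose from where the row before left it, along the tool's axes as they then stand; what a row does not reach is not made up. A row lasts 1/12 s, in which the tool goes at most 41.7 mm and 7.16 degrees, less where a joint would pass 70% of its speed; a pose out of reach is approached as far as the arm can. A call is refused whole if a number of a shift passes 41.7 or a number of a turn 7.16, either way. A call with a gripper value outside its range is refused whole. "jaw" is the opening, from 0 (shut) to 1 (fully open), set as the call begins (left out, the last holds). The fingers move at their own pace and stop on an object; "force" is the grip in N (left out, the last holds). Time passes only in rows, so rows that do not move let the fingers close. It gives the time, the measured TCP pose, the force and the opening at its end, in the units of the state.
- bot.read_state(): the state, without advancing time (a new reading comes with each control period).
- bot.read_camera(name): name is "scene" or "side" or "wrist"; returns the picture (384x512x3 uint8, red, green, blue); there is no depth.
- bot.camera_info(name): a dict with "fx", "fy", "cx", "cy" (pixels), "position" and "attitude" of the camera in the world. Camera axes: x right, y down, z forward; pixel columns grow to the right and rows downward; lengths in m; the calibration is good to about 2 mm. A picture is of the moment at which its call begins: read the wrist's pose just before it. camera_info takes no time and is no camera call; for the wrist camera it gives the pose at the moment of the call.
- bot.finish_job(): hands the job in, once; it reports no verdict.
The state is a dict: "time": time; "q": joint angles; "joint_vel": joint speeds; "joint_torque": joint torques, N m; "tool_pos": TCP position; "tcp_rot": TCP orientation; "wrist_force": force on the tool from outside, world axes, zero at the start; "torque": the same for the moment, N m; "width": opening from 0.0 (shut) to 1.0 (fully open).
Only numpy, scipy, OpenCV 4.12 (cv2) and the standard library are available. Lean on these libraries where they do the work, as an engineer would, in place of code of your own. Each camera call takes 0.05 s, during which the arm holds its last target.

### The job

Take the bamboo shelf off the sloping drying rack and lower it, without dropping it, onto the condiment stand so that all four corner holes go over the four posts together and it rests level on the post shoulders. Let go of it, and only then set the white salt pot into the shelf's square recess and press it fully home, upright, and let go. Keep the pot from tipping and leave everything else on the counter where it is.

Things in the scene. Friction and masses are not known exactly. Their poses are not given: they have to be found in the camera images.
- shelf: Loose light bamboo shelf, 140 (its x) by 200 (its y) by 16 mm, about 0.4 kg. Origin: centre of its underside; z out of its top face. A 17 mm hole through it near each corner, at x = +-52, y = +-86 mm. Starts top side up on the sloping drying rack, its low (-x) edge against the rack's lip, sloping 35 degrees.
- grip (a point): Middle of the shelf's grip, 40 mm above the centre of its underside; axes as the shelf's. The grip is a dark, flat-sided wooden block, 14 mm thick (x), 40 mm long (y), standing square on the centre of the shelf; it rises 36 mm above the shelf's top face (52 mm above the underside).
- recess (a point): Centre of the floor of the square recess in the shelf's top, 6 mm above the underside at x = 0, y = +56 mm of the shelf; axes as the shelf's. Recess 64 x 64 mm, sides along the shelf's x and y, 10 mm deep, dark floor.
- stand: Fixed two-tier stand: wooden base 160 (its x) by 226 mm (its y); four dark steel posts, 22 mm thick, at x = +-52, y = +-86 mm. Their shoulders are 100 mm above the counter; on each a 12 mm steel pin rises 30 mm more, its top 10 mm tapered. Things fixed on the base stay below 75 mm. Origin: centre of its underside, z up. Symmetric: the shelf fits either way round.
- seat (a point): Centre of the stand at the height of the post shoulders, 100 mm above the counter: where the centre of the shelf's underside belongs. Axes as the stand's.
- drying_rack: Fixed steel rack; two rails rise 35 degrees towards its +x (away from the robot), with a grey lip 150 mm long on the low edge that stands 12 mm above the rails (below the shelf's top face). Origin: centre of its underside at counter height; the middle of the shelf's underside starts 62 mm above it.
- salt_pot: Loose square white ceramic pot with its wooden lid fixed on, about 0.25 kg: foot 54 mm square for the lowest 4 mm, then 60 mm square up to 40 mm, lid 62 mm square to 46 mm, then the knob. Origin: centre of its underside; z up. Stands on the counter. Fits the recess in any of its four quarter turns.
- knob (a point): Where to hold the pot's knob: 66 mm above the middle of its underside. Dark wooden knob 22 x 22 mm, sides parallel to the pot's, from 46 to 78 mm. Over the recess, fingers closing along the shelf's x keep clear of the shelf's grip.
- sauce_bottle: Bystander, loose: amber sauce bottle with yellow band and white push dispenser cap, 67 mm wide, 190 mm tall; origin: centre of its underside.
- bowls: Bystander, loose: two nested ceramic bowls (white, blue), 124 mm across, 71 mm tall, one piece; origin: centre of its underside.
- bamboo_lid: Bystander, loose: round bamboo lid lying flat, 150 mm across, 12 mm thick, knob up to 34 mm; origin: centre of its underside.
- mesh_ladle: Bystander, loose: steel mesh ladle lying down, scoop 96 mm across, handle 200 mm long towards its -x; origin under the scoop.
- mortar: Bystander, loose: grey stone mortar 80 mm across with pestle, 85 mm tall; origin: centre of its underside.
- pickle_jar: Bystander, loose: green glass jar, 68 mm across, 100 mm tall; origin: centre of its underside.
Not all that is in view belongs to the job. What is shaped like the salt_pot but purple or yellow is not meant.

How it is judged:
On the way:
1. shelf seated level on all four post shoulders, pins through its holes, and let go, with the pot not yet brought to it (z of shelf in the frame of stand between 0.097 and 0.103 m and horizontal distance between shelf and stand below 0.006 m and angle between the x axis of shelf and the x axis of stand, either way round below 0.08 rad and angle between shelf's own z axis and vertical below 0.03 rad and linear speed of shelf below 0.02 m/s and contact force between the fingers and shelf below 0.1 N and distance between salt_pot and recess above 0.08 m), for 0.3 s.
At the end, for the whole second after the job is handed in: Shelf on the stand's shoulders (underside 97 to 103 mm up, centre within 6 mm, either way round within 4.5 degrees, level within 1.7), salt pot in its recess (underside -3 to +2.5 mm from the floor, centre within 6 mm, upright within 2.3 degrees), both at rest (z of shelf in the frame of stand between 0.097 and 0.103 m and horizontal distance between shelf and stand below 0.006 m and angle between the x axis of shelf and the x axis of stand, either way round below 0.08 rad and angle between shelf's own z axis and vertical below 0.03 rad and linear speed of each of shelf, salt_pot below 0.02 m/s and z of salt_pot in the frame of shelf between 0.003 and 0.0085 m and horizontal distance between salt_pot and recess below 0.006 m and angle between salt_pot's own z axis and vertical below 0.04 rad); the robot touches nothing.
It fails at once if the shelf is dropped (falling free faster than 0.7 m/s) (linear speed of shelf above 0.7 m/s and contact force between the fingers and shelf below 0.1 N).
It fails at once if the pot is dropped (falling free faster than 0.7 m/s) (linear speed of salt_pot above 0.7 m/s and contact force between the fingers and salt_pot below 0.1 N).
It fails at once if the pot is tipped more than 35 degrees (angle between salt_pot's own z axis and vertical above 0.61 rad).
It fails at once if a bystander is moved more than 30 mm (distance of any of sauce_bottle, bowls, bamboo_lid, mesh_ladle, mortar, pickle_jar from where it was at the start of the episode above 0.03 m).
It also fails if it takes over 67 s, if anything falls off the work surface, if the arm or the gripper's body presses on something with over 40 N, if the wrist force passes 120 N, or if a joint passes its speed limit or range.

## Working session

There is one attempt and no reset: what is moved stays moved. The work goes in short steps, Python scripts to look and compute and a tool call to move; the robot and the scene stay as the last step left them, time stands still between calls to the robot, and variables do not carry over. Pictures are saved under pics/ and viewed, and the job is handed in when it is done.

Besides the shell and the picture viewer there is one more tool, called after "Call:" by a JSON object that holds its "method" and its "body". drive_tool: Moves the arm, as the interface text tells. Its arguments: {"type":"object","properties":{"steps":{"type":"array","items":{"type":"array"}},"jaw":{"type":"number"},"force":{"type":"number"}},"required":["steps"]}

```bash
ls; mkdir -p pics
python3 - <<'E'
from workcell import bot
import cv2
for n in ["scene","side","wrist"]:
    i=bot.camera_info(n); print(n,i)
    cv2.imwrite(f"pics/{n}0.png",bot.read_camera(n)[:,:,::-1])
print(bot.read_state())
E
```

```text
pics
scene {'fx': 464.12434084673623, 'fy': 464.12434084673623, 'cx': 251.94462690991168, 'cy': 193.81009824548562, 'position': array([ 1.31735932, -0.99328046,  1.20348833]), 'attitude': array([-2.18414418, -0.77638639,  0.3504876 ])}
side {'fx': 461.0957000108629, 'fy': 461.0957000108629, 'cx': 248.50581041293987, 'cy': 182.81970700354051, 'position': array([-0.14453627,  0.67776367,  1.19778435]), 'attitude': array([-1.05277218,  2.5011026 , -0.94539629])}
wrist {'fx': 309.5113628927499, 'fy': 309.5113628927499, 'cx': 252.9681979933726, 'cy': 190.8652598827733, 'position': array([ 0.27499124, -0.61966455,  0.37300452]), 'attitude': array([ 2.34949273, -1.70969668, -0.24512114])}
{'time': 0.15, 'q': array([-1.29490825e+00,  2.64612702e-01,  1.60506439e+00,  1.15948442e-05,
        1.27374978e+00, -3.69079570e-02]), 'joint_vel': array([ 0.00188947, -0.00151172, -0.00338506,  0.00056068, -0.00114425,
        0.00104796]), 'joint_torque': array([ 3.59421574e-04, -5.15905595e+01, -3.67959094e+01, -6.65804077e-05,
        7.99096772e-03, -4.07304825e-06]), 'tool_pos': array([ 0.20753501, -0.64163602,  0.20292393]), 'tcp_rot': array([-3.10144929e+00, -4.89049114e-01,  3.25978315e-04]), 'wrist_force': array([-0.40621316, -0.37801561, -0.85068601]), 'torque': array([ 0.02177702,  0.01017947, -0.04220454]), 'width': 0.9988607732795832}
```

View pics/scene0.png

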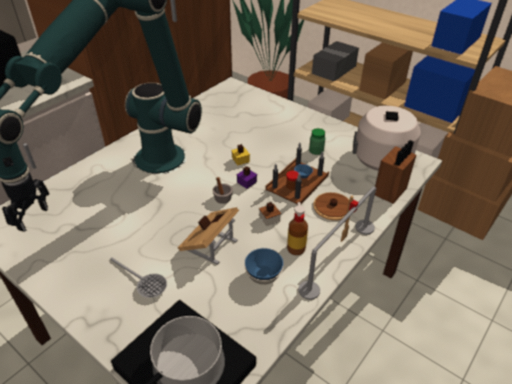

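View pics/side0.png

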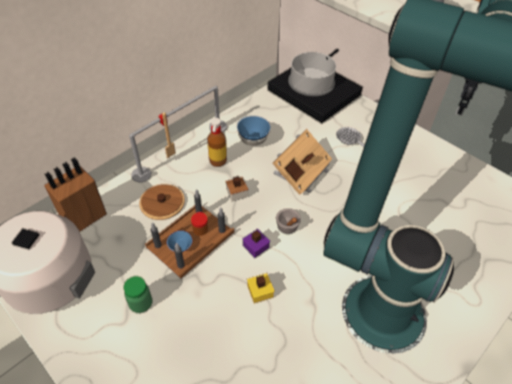

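View pics/wrist0.png

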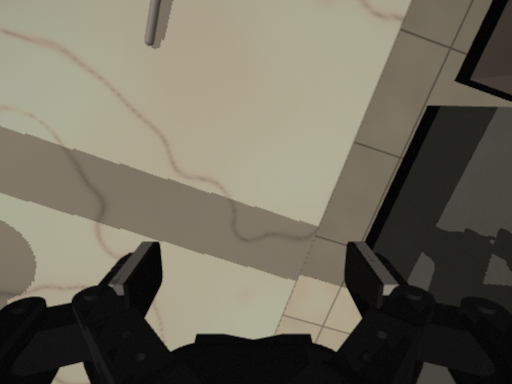

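```bash
cat > h.py <<'E'
import numpy as np,cv2
from scipy.spatial.transform import Rotation as R
from workcell import bot
def ray(i,u,v):
    d=R.from_rotvec(i["attitude"]).as_matrix()@np.array([(u-i["cx"])/i["fx"],(v-i["cy"])/i["fy"],1])
    return np.array(i["position"]),d/np.linalg.norm(d)
def onz(i,u,v,z):
    p,d=ray(i,u,v); return p+d*(z-p[2])/d[2]
def tri(obs):
    A=np.zeros((3,3));b=np.zeros(3);L=[]
    for i,(u,v) in obs:
        p,d=ray(i,u,v);M=np.eye(3)-np.outer(d,d);A+=M;b+=M@p;L.append((p,M))
    x=np.linalg.solve(A,b); return x,[np.linalg.norm(M@(x-p)) for p,M in L]
def proj(i,X):
    c=R.from_rotvec(i["attitude"]).as_matrix().T@(np.array(X)-i["position"]); return np.array([i["fx"]*c[0]/c[2]+i["cx"],i["fy"]*c[1]/c[2]+i["cy"]])
def crop(f,o,x0,y0,x1,y1,s):
    im=cv2.imread(f)[y0:y1,x0:x1]; cv2.imwrite(o,cv2.resize(im,None,fx=s,fy=s,interpolation=cv2.INTER_CUBIC))
E
python3 - <<'E'
from h import *
crop("pics/scene0.png","pics/s_a.png",170,130,340,270,4.5)
crop("pics/side0.png","pics/d_a.png",120,120,340,280,3.6)
E
```

```text
(no output)
```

View pics/s_a.png

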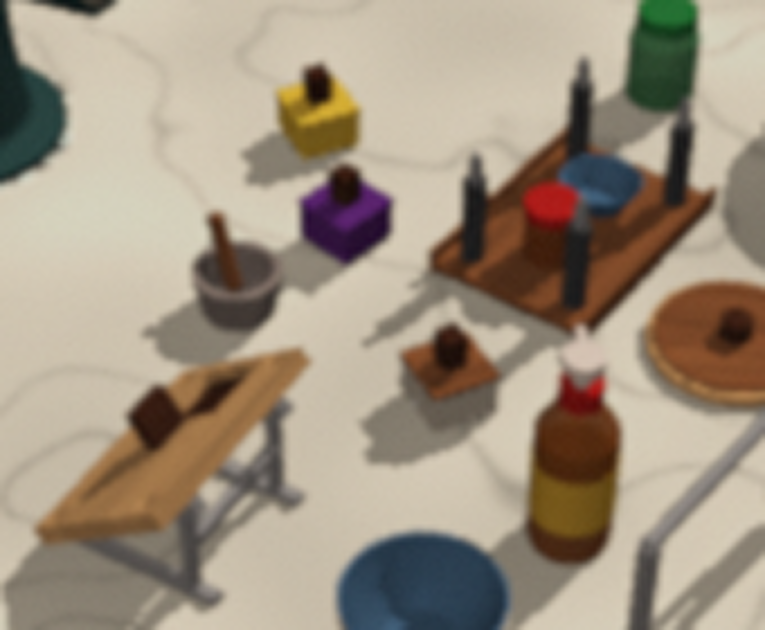

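View pics/d_a.png

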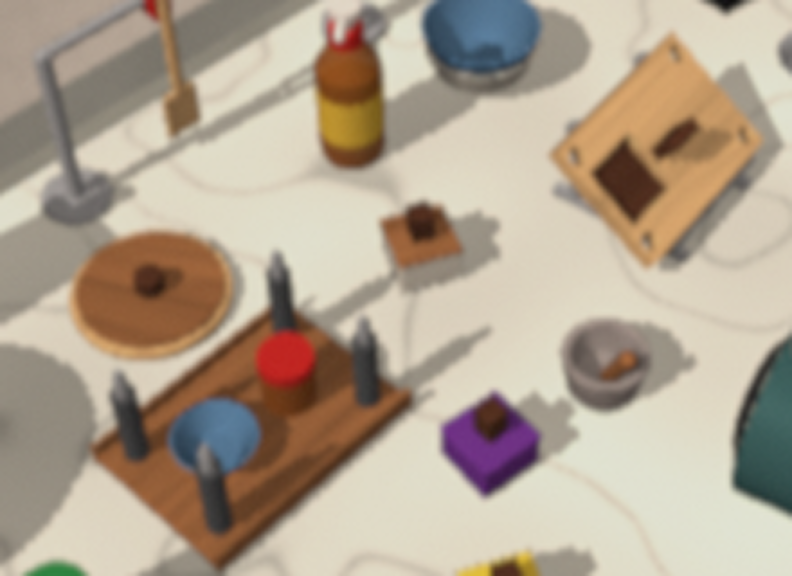

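Run:
```python
from h import *
S=bot.camera_info("scene");D=bot.camera_info("side")
s=lambda u,v:(u/4.5+170,v/4.5+130)
d=lambda u,v:(u/3.6+120,v/3.6+120)
P=[("pin a",(583,200),(278,255)),("pin b",(475,160),(365,322)),("pin c",(583,62),(205,447)),("pin d",(685,102),(122,376)),
("knob",(451,335),(421,213)),
("gripc",(155,417),(675,137)),
("shelfA",(40,530),(763,140)),("shelfB",(305,352),(552,155)),
("recess",(215,395),(628,180)),("grip top",(155,400),(675,130)),
("hole?",(0,0),(0,0))]
for n,a,b in P[:-1]:
    x,e=tri([(S,s(*a)),(D,d(*b))]); print(n,x.round(4),np.round(e,4))
for n,a,b,z in [("mortar",(240,290),(605,365),.04),("lid",(720,345),(150,295),.01),("bottletop",(583,345),(345,20),.19),("purple",(345,185),(490,420),.06),("bowl",(425,590),(480,30),.06)]:
    print(n,onz(S,*s(*a),z).round(3),onz(D,*d(*b),z).round(3))
```

```text
pin a [0.6106 0.1499 0.1249] [0.003 0.003]
pin b [0.5074 0.1425 0.1206] [0.0015 0.0015]
pin c [0.5    0.3139 0.1242] [0.0005 0.0005]
pin d [0.6014 0.3196 0.1232] [0.0024 0.0024]
knob [ 0.5935 -0.0016  0.0732] [0.0017 0.0017]
gripc [ 0.4862 -0.2281  0.0888] [0.0009 0.0009]
shelfA [ 0.4574 -0.3317  0.0317] [0.0033 0.0033]
shelfB [ 0.5396 -0.1161  0.1061] [0.0011 0.0011]
recess [ 0.4913 -0.169   0.0703] [0.0017 0.0017]
grip top [ 0.4842 -0.2241  0.1024] [0.0006 0.0006]
mortar [ 0.402 -0.039  0.04 ] [ 0.375 -0.016  0.04 ]
lid [0.737 0.188 0.01 ] [0.734 0.207 0.01 ]
bottletop [ 0.749 -0.052  0.19 ] [ 0.733 -0.044  0.19 ]
purple [0.396 0.107 0.06 ] [0.395 0.106 0.06 ]
bowl [ 0.735 -0.213  0.06 ] [ 0.74  -0.225  0.06 ]
```

Run:
```python
from h import *
s=bot.read_state(); T=R.from_rotvec(s["tcp_rot"]).as_matrix(); print(T.round(3))
i=bot.camera_info("wrist"); C=R.from_rotvec(i["attitude"]).as_matrix()
print("cam in tool",T.T@(i["position"]-s["tool_pos"]), (T.T@C).round(3))
print(T.T@(np.array([.43,-.24,.26])-s["tool_pos"]))
```

```text
[[ 0.951  0.308 -0.   ]
 [ 0.308 -0.951  0.002]
 [ 0.    -0.002 -1.   ]]
cam in tool [ 0.07095536 -0.00040537 -0.17023368] [[-0.001 -0.961 -0.278]
 [ 1.    -0.    -0.001]
 [ 0.001 -0.278  0.961]]
[ 0.33526522 -0.31379561 -0.05647471]
```

Call:
{"method": "drive_tool", "body": {"steps": [[[40, -38, -7], 0], [[40, -38, -7], 0], [[40, -38, -7], 0], [[40, -38, -7], 0], [[40, -38, -7], 0], [[40, -38, -7], 0], [[40, -38, -7], 4], [[40, -38, -7], 5]], "jaw": 1}}

```text
time: 0.82
tool_pos: [0.3682, -0.3511, 0.2459]
tcp_rot: [-3.132, -0.238, 0.0]
wrist_force: [0.8, 0.7, -0.9]
width: 0.998
```

Call:
{"method": "drive_tool", "body": {"steps": [[[0, 0, 0], 0], [[0, 0, 0], 0]]}}

```text
time: 0.98
tool_pos: [0.3693, -0.3516, 0.2464]
tcp_rot: [3.131, 0.252, 0.001]
wrist_force: [-0.7, -1.1, -0.2]
width: 0.996
```

Run:
```python
from h import *
import json
s=bot.read_state(); i=bot.camera_info("wrist"); im=bot.read_camera("wrist")
cv2.imwrite("pics/w1.png",im[:,:,::-1]); cv2.imwrite("pics/w1b.png",cv2.resize(im[:,:,::-1],None,fx=1.5,fy=1.5,interpolation=cv2.INTER_CUBIC))
import pickle; pickle.dump(i,open("w1.pkl","wb"))
print(s["tool_pos"],R.from_rotvec(s["tcp_rot"]).as_matrix().round(3),s["time"],s["wrist_force"],i["position"])
```

```text
[ 0.36932397 -0.35160435  0.24638038] [[ 0.987  0.16   0.001]
 [ 0.16  -0.987 -0.001]
 [ 0.     0.001 -1.   ]] 0.9833 [-0.67965911 -1.14999191 -0.2027806 ] [ 0.43915611 -0.33963119  0.41663849]
```

View pics/w1b.png

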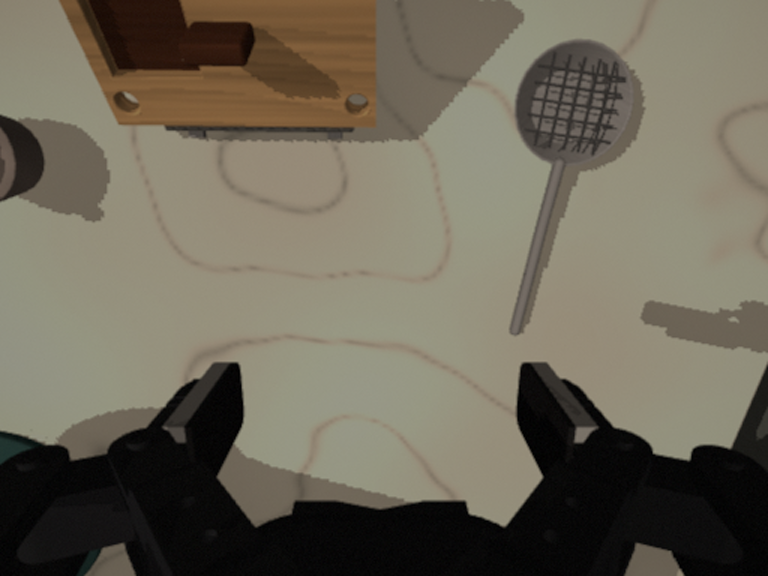

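Call:
{"method": "drive_tool", "body": {"steps": [[[15, -35, 0], 0], [[15, -35, 0], 0], [[15, -35, 0], 0], [[0, 0, 0], 0], [[0, 0, 0], 0]]}}

```text
time: 1.45
tool_pos: [0.3961, -0.2425, 0.2455]
tcp_rot: [3.132, 0.248, -0.001]
wrist_force: [0.4, -0.1, 0.1]
width: 0.996
```

```bash
cat >> h.py <<'E'
import pickle
def wshot(n):
    s=bot.read_state(); i=bot.camera_info("wrist"); im=bot.read_camera("wrist")[:,:,::-1]
    cv2.imwrite(f"pics/{n}.png",im); cv2.imwrite(f"pics/{n}b.png",cv2.resize(im,None,fx=1.5,fy=1.5,interpolation=cv2.INTER_CUBIC))
    pickle.dump((i,s),open(n+".pkl","wb"))
    T=R.from_rotvec(s["tcp_rot"]).as_matrix()
    print(s["tool_pos"].round(4),"yaw",np.degrees(np.arctan2(T[1,0],T[0,0])).round(2),"z",T[:,2].round(4),s["time"],s["wrist_force"].round(2),s["width"])
E
python3 -c "
from h import *
wshot('w2')"
```

```text
[ 0.3961 -0.2425  0.2455] yaw 9.05 z [-7.e-04 -3.e-04 -1.e+00] 1.45 [ 0.4  -0.11  0.13] 0.9959735249678049
```

View pics/w2b.png

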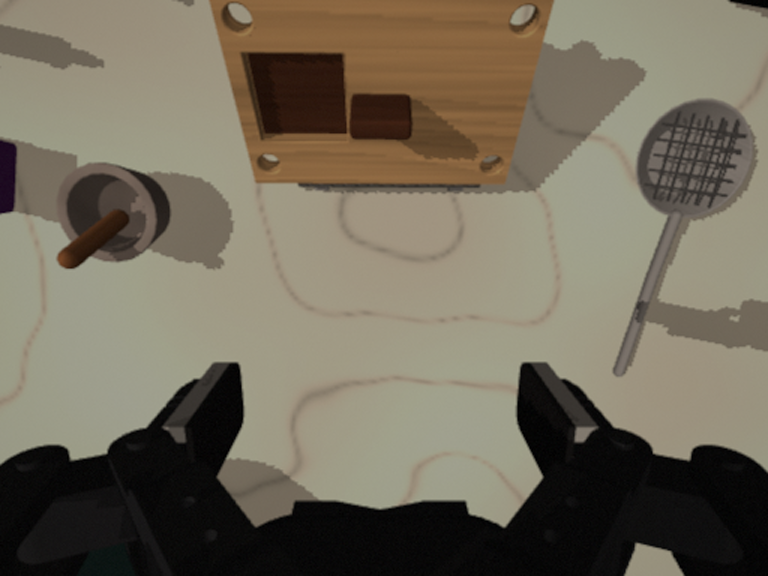

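Run:
```python
from h import *
i1=pickle.load(open("w1.pkl","rb")); i2,_=pickle.load(open("w2.pkl","rb"))
f=lambda u,v:((u+.5)/1.5-.5,(v+.5)/1.5-.5)
H=[]
for a,b in [((127,102),(269,162)),((357,103),(491,164))]:
    x,e=tri([(i1,f(*a)),(i2,f(*b))]); print(x.round(4),np.round(e,4)); H.append(x)
v=H[0]-H[1]; print("sep",np.linalg.norm(v),"yaw of y axis",np.degrees(np.arctan2(-v[0],v[1])))
yaw=np.arctan2(-v[0],v[1]); 
n=R.from_euler("z",yaw).as_matrix()@np.array([-np.sin(np.radians(35)),0,np.cos(np.radians(35))])
m=(H[0]+H[1])/2
Z=[]
for b in [(269,162),(491,164),(238,17),(524,19)]:
    p,d=ray(i2,*f(*b)); Z.append(p+d*(n@(m-p))/(n@d)); print(Z[-1].round(4))
Z=np.array(Z);c=Z.mean(0);print("top c",c, np.linalg.norm(Z[0]-Z[1]),np.linalg.norm(Z[2]-Z[3]),np.linalg.norm(Z[0]-Z[2]),np.linalg.norm(Z[1]-Z[3]))
w=Z[2]-Z[3];print("yaw hi",np.degrees(np.arctan2(-w[0],w[1])))
w=Z[2]-Z[0];print("yaw x",np.degrees(np.arctan2(w[1],w[0])));w=Z[3]-Z[1];print("yaw x",np.degrees(np.arctan2(w[1],w[0])))
print("grip",c+24*n/1000,n, "blocktop",c+.036*n)
print(proj(i2,c+.036*n)*1.5,proj(i2,c+.024*n)*1.5)
S=bot.camera_info("scene");D=bot.camera_info("side")
print((proj(S,c+.036*n)-[170,130])*4.5,(proj(D,c+.036*n)-120)*3.6)
```

```text
[ 0.4451 -0.1473  0.0444] [0.0002 0.0002]
[ 0.4712 -0.3172  0.0446] [0.0005 0.0005]
sep 0.17188123529224475 yaw of y axis 8.731865521404405
[ 0.4454 -0.1474  0.0446]
[ 0.4708 -0.3172  0.0442]
[ 0.5294 -0.1349  0.1041]
[ 0.5552 -0.3041  0.104 ]
top c [ 0.5002116  -0.22588068  0.07423815] 0.1716271432207508 0.17118564220248556 0.10374279063570256 0.10429549318446447
yaw hi 8.660880227049292
yaw x 8.505432220389416
yaw x 8.801565310127229
grip [ 0.48660532 -0.22797048  0.0938978 ] [-0.56692846 -0.08707496  0.81915204] blocktop [ 0.47980217 -0.22901538  0.10372763]
[380.18462492 129.22944636] [380.22402596 118.81956545]
[145.33149339 399.67682256] [681.57255495 128.81174658]
```

Call:
{"method": "drive_tool", "body": {"steps": [[[31, 0, 0], 0.35], [[31, 0, 0], 0], [[30, 0, 0], 0], [[0, 0, 35], 0], [[0, 0, 35], 0], [[0, 0, 35], 0], [[0, 0, 25], 0], [[0, 0, 0], 0]]}}

```text
time: 2.17
tool_pos: [0.4819, -0.2285, 0.1088]
tcp_rot: [-3.127, -0.23, 0.017]
wrist_force: [-1.9, 0.7, -1.8]
width: 0.996
```

```bash
python3 -c "
from h import *
wshot('w3')
s=bot.read_state();T=R.from_rotvec(s['tcp_rot']).as_matrix()
print(T.T@(np.array([.4866,-.228,.076])-s['tool_pos']))"
```

```text
[ 0.4819 -0.2285  0.1088] yaw 8.43 z [-0.0116  0.0054 -0.9999] 2.1667 [-1.95  0.7  -1.83] 0.9956370753015755
[ 0.00312642 -0.00072906  0.03605984]
```

View pics/w3b.png

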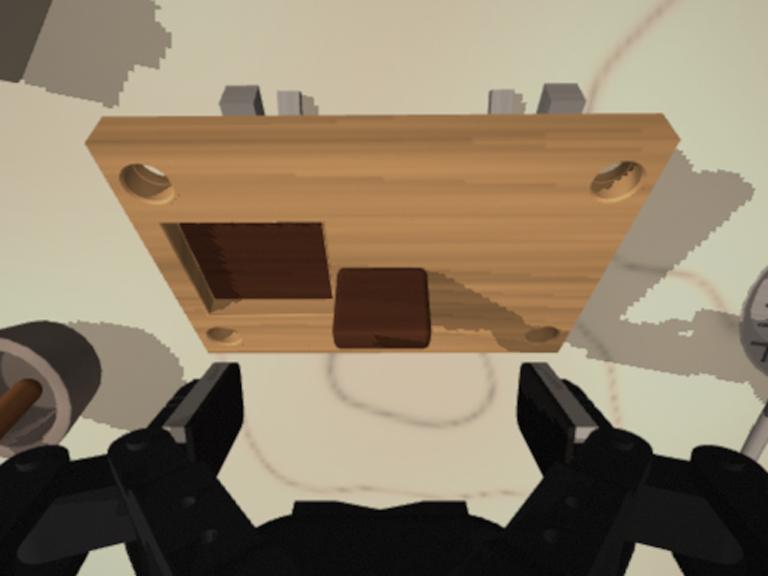

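Call:
{"method": "drive_tool", "body": {"steps": [[[2, 0, 12], 0], [[2, 0, 10], 0], [[0, 0, 8], 0], [[0, 0, 0], 0], [[0, 0, 0], 0]]}}

```text
time: 2.63
tool_pos: [0.4913, -0.2281, 0.086]
tcp_rot: [3.133, 0.235, -0.0]
wrist_force: [0.3, -0.1, -0.3]
width: 0.995
```

```bash
python3 -c "
from h import *
s=bot.read_state();T=R.from_rotvec(s['tcp_rot']).as_matrix()
print(T.round(4),s['tool_pos'],T.T@(np.array([.4866,-.228,.076])-s['tool_pos']))"
```

```text
[[ 9.888e-01  1.492e-01 -0.000e+00]
 [ 1.492e-01 -9.888e-01 -0.000e+00]
 [-1.000e-04  0.000e+00 -1.000e+00]] [ 0.49133991 -0.22806975  0.08604948] [-0.00467595 -0.00077613  0.01004971]
```

Call:
{"method": "drive_tool", "body": {"steps": [[[-5, -1, 0], 0], [[0, 0, 5], 0], [[0, 0, 4.5], 0], [[0, 0, 0], 0]]}}

```text
time: 2.97
tool_pos: [0.4855, -0.2274, 0.0757]
tcp_rot: [-3.132, -0.235, 0.001]
wrist_force: [0.4, 0.3, -0.3]
width: 0.999
```

Call:
{"method": "drive_tool", "body": {"steps": [[[0, 0, 0], 0], [[0, 0, 0], 0], [[0, 0, 0], 0], [[0, 0, 0], 0], [[0, 0, 0], 0], [[0, 0, 0], 0]], "jaw": 0, "force": 20}}

```text
time: 3.47
tool_pos: [0.4865, -0.2282, 0.077]
tcp_rot: [3.132, 0.235, 0.001]
wrist_force: [-1.0, -0.6, 3.0]
width: 0.428
```

```bash
python3 -c "
from h import *
wshot('w4')"
```

```text
[ 0.4865 -0.2282  0.077 ] yaw 8.57 z [ 6.e-04 -7.e-04 -1.e+00] 3.4667 [-0.99 -0.6   3.03] 0.4275457713083545
```

View pics/w4b.png

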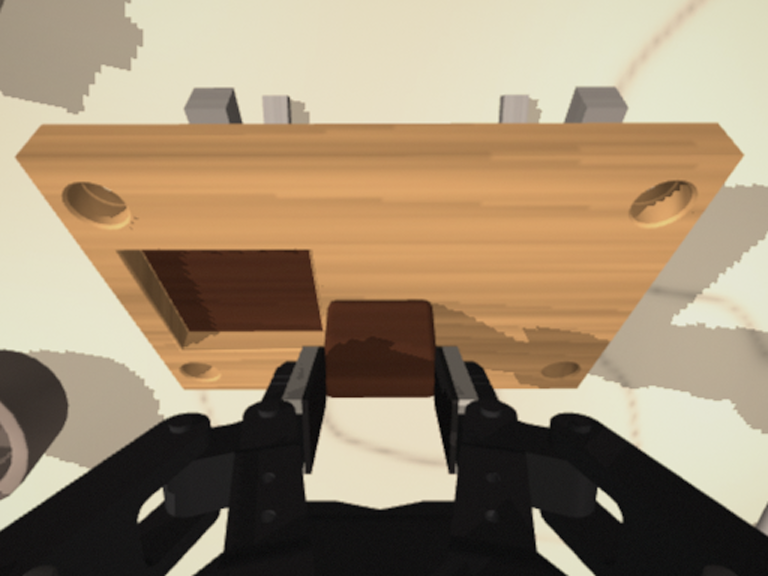

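Call:
{"method": "drive_tool", "body": {"steps": [[[0, 0, 0], 0], [[0, 0, 0], 0], [[0, 0, 0], 0]]}}

```text
time: 3.77
tool_pos: [0.4865, -0.2281, 0.0769]
tcp_rot: [3.132, 0.235, 0.001]
wrist_force: [-0.6, -0.4, 4.5]
width: 0.423
```

Call:
{"method": "drive_tool", "body": {"steps": [[[0, 0, -5], 0], [[0, 0, -8], 0], [[0, 0, -10], 0], [[0, 0, -10], 0], [[0, 0, 0], 0]]}}

```text
time: 4.18
tool_pos: [0.4879, -0.2284, 0.1123]
tcp_rot: [3.131, 0.235, 0.006]
wrist_force: [0.3, -0.4, 0.3]
width: 0.281
```

```bash
python3 -c "
from h import *
wshot('w5')"
```

```text
[ 0.4879 -0.2284  0.1123] yaw 8.58 z [ 0.0037 -0.0017 -1.    ] 4.1833 [ 0.26 -0.4   0.34] 0.2805150083107503
```

View pics/w5b.png

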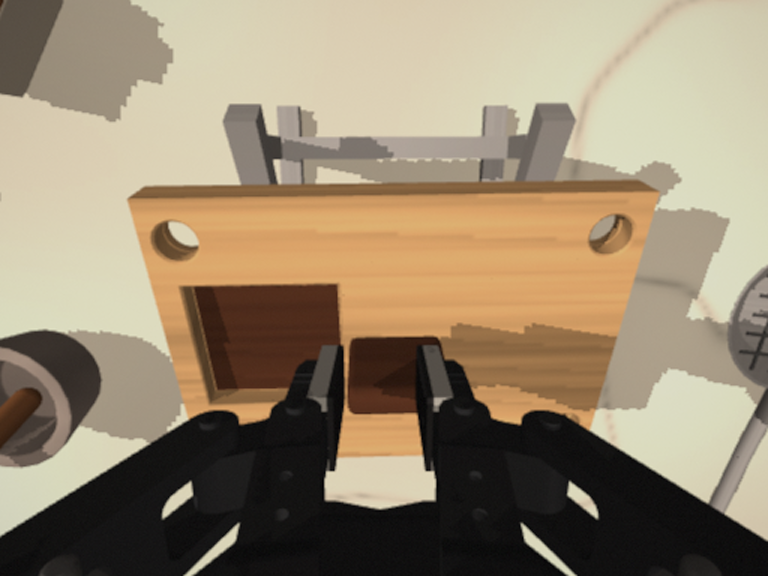

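```bash
python3 -c "
from h import *
for n in ['scene','side']: cv2.imwrite(f'pics/{n}1.png',bot.read_camera(n)[:,:,::-1])
crop('pics/scene1.png','pics/s_b.png',170,150,310,270,5)
crop('pics/side1.png','pics/d_b.png',240,100,380,220,5)
a=cv2.imread('pics/s_b.png');b=cv2.imread('pics/d_b.png');cv2.imwrite('pics/sd_b.png',cv2.resize(np.vstack([a,b]),None,fx=.5,fy=.5)); print(bot.read_state()['width'])
"
```

```text
0.007487814958037434
```

View pics/s_b.png

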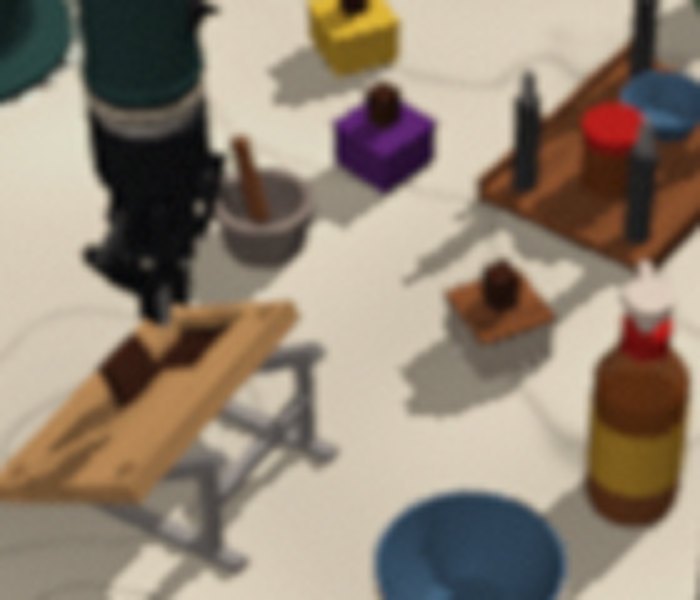

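View pics/d_b.png

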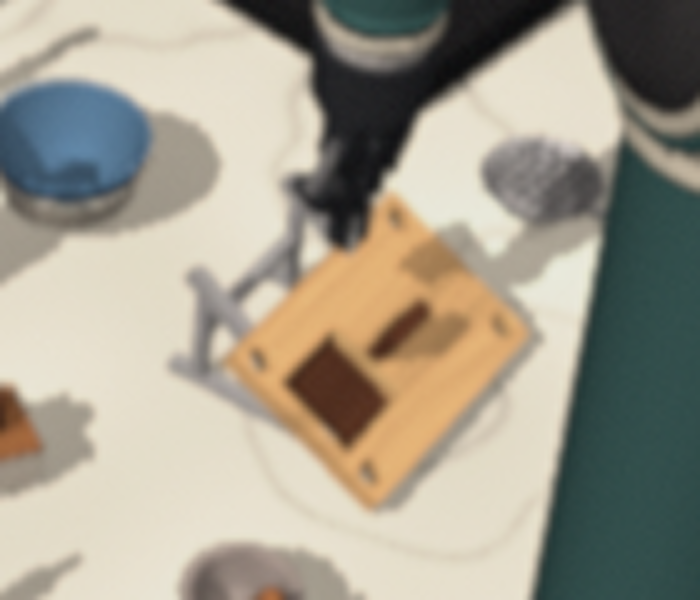

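Call:
{"method": "drive_tool", "body": {"steps": [[[-15, 0, -30], 0], [[-15, 0, -30], 0], [[-15, 0, -30], 0], [[-15, 0, -30], 0], [[-10, 0, -20], 0], [[0, 0, 0], 0], [[0, 0, 0], 0]], "jaw": 1}}

```text
time: 4.92
tool_pos: [0.4177, -0.2389, 0.2512]
tcp_rot: [3.13, 0.233, 0.005]
wrist_force: [0.8, -0.4, 0.2]
width: 0.979
```

```bash
python3 -c "
from h import *
wshot('w6')
for n in ['scene','side']: cv2.imwrite(f'pics/{n}2.png',bot.read_camera(n)[:,:,::-1])
crop('pics/scene2.png','pics/s_c.png',170,150,310,270,5)
crop('pics/side2.png','pics/d_c.png',240,100,380,220,5)
a=cv2.imread('pics/s_c.png');b=cv2.imread('pics/d_c.png');cv2.imwrite('pics/sd_c.png',cv2.resize(np.hstack([a,b]),None,fx=.57,fy=.57)); print(bot.read_state()['width'])
"
```

```text
[ 0.4177 -0.2389  0.2512] yaw 8.52 z [ 0.0036 -0.0022 -1.    ] 4.9167 [ 0.79 -0.44  0.17] 0.9789313431626566
1.0006353376320576
```

View pics/w6b.png

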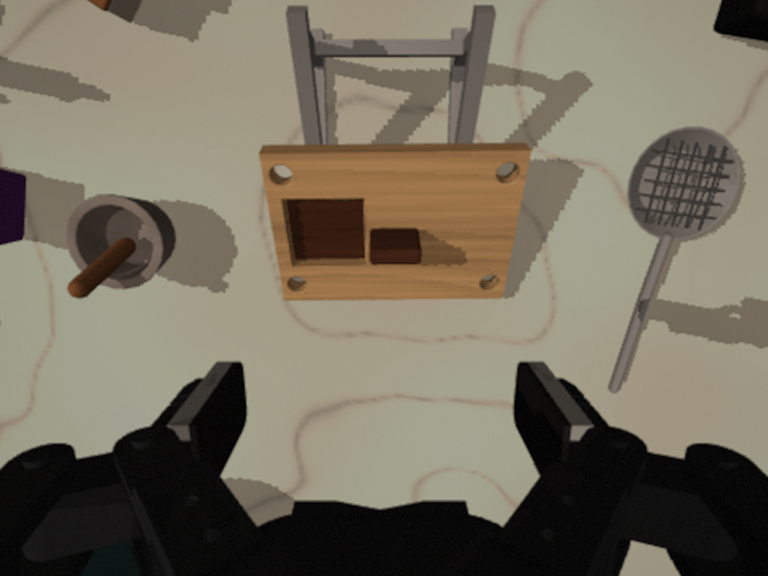

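View pics/sd_c.png

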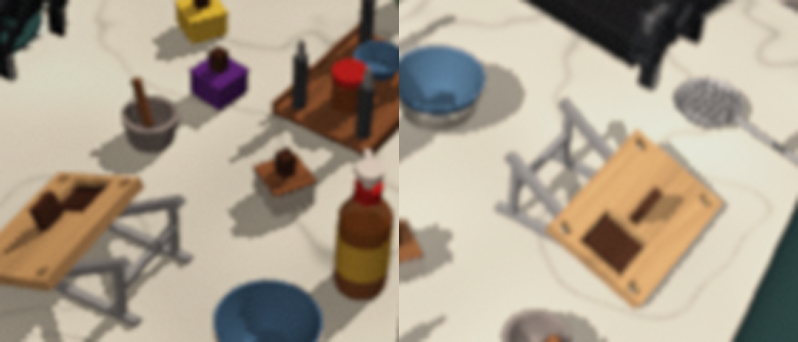

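Call:
{"method": "drive_tool", "body": {"steps": [[[-20, 35, 0], 0], [[-10, 35, 0], 0], [[0, 0, 0], 0], [[0, 0, 0], 0], [[0, 0, 0], 0]]}}

```text
time: 5.48
tool_pos: [0.3973, -0.3111, 0.2476]
tcp_rot: [-3.13, -0.234, 0.003]
wrist_force: [-0.5, -0.3, -0.1]
width: 0.994
```

```bash
python3 -c "
from h import *
wshot('w7')
"
```

```text
[ 0.3973 -0.3111  0.2476] yaw 8.54 z [-0.0024  0.0029 -1.    ] 5.4833 [-0.45 -0.32 -0.13] 0.9944444187202472
```

View pics/w7b.png

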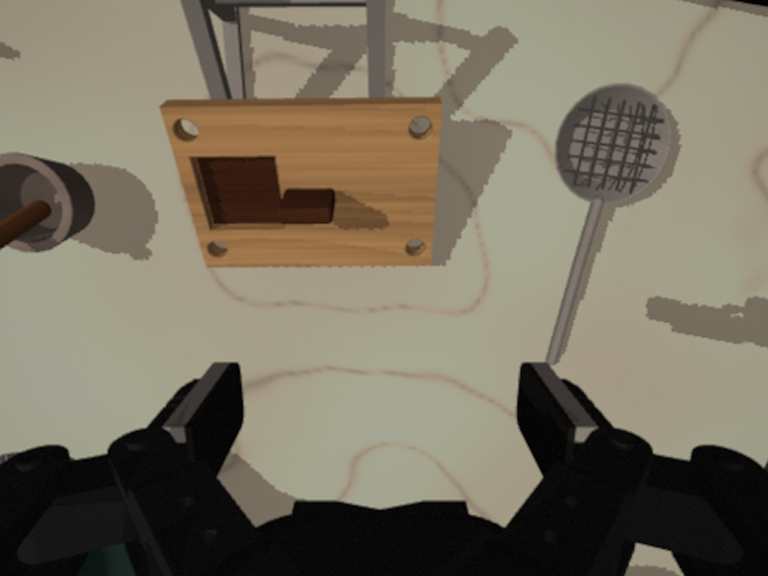

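Run:
```python
from h import *
i1,_=pickle.load(open("w6.pkl","rb")); i2,_=pickle.load(open("w7.pkl","rb"))
f=lambda u,v:((u+.5)/1.5-.5,(v+.5)/1.5-.5)
Z=[]
for a,b in [((281,173),(186,128)),((507,171),(420,126)),((297,282),(218,247)),((489,281),(415,247))]:
    x,e=tri([(i1,f(*a)),(i2,f(*b))]); print(x.round(4),np.round(e,4)); Z.append(x)
Z=np.array(Z);c=Z.mean(0)
xa=(Z[0]+Z[1]-Z[2]-Z[3])/2; ya=(Z[0]+Z[2]-Z[1]-Z[3])/2
print(c,np.linalg.norm(xa),np.linalg.norm(ya),"slope",np.degrees(np.arcsin(xa[2]/.104)),"yaw",np.degrees(np.arctan2(xa[1],xa[0])),np.degrees(np.arctan2(-ya[0],ya[1])),"roll",np.degrees(np.arcsin(ya[2]/.172)))
n=np.cross(xa,ya);n/=np.linalg.norm(n);print("n",n,"grip",c+.024*n)
```

```text
[ 0.4626 -0.1564  0.0592] [0.0002 0.0002]
[ 0.4893 -0.3257  0.0594] [0.0002 0.0002]
[ 0.3673 -0.1715  0.0199] [0.0003 0.0003]
[ 0.3934 -0.3412  0.0212] [0.0001 0.0001]
[ 0.42817113 -0.2487006   0.03990911] 0.10429545180057517 0.1715756410960013 slope 21.863972995723238 yaw 9.08881311031853 8.865230221030364 roll -0.2364426050388439
n [-0.36751745 -0.05343572  0.92848023] grip [ 0.41935071 -0.24998306  0.06219263]
```

Call:
{"method": "drive_tool", "body": {"steps": [[[15, -28, 0], -0.4], [[16, -29, 0], 0], [[0, 0, 35], 0], [[0, 0, 35], 0], [[0, 0, 35], 0], [[0, 0, 25], 0], [[0, 0, 0], 0], [[0, 0, 0], 0]]}}

```text
time: 6.2
tool_pos: [0.4185, -0.2489, 0.1179]
tcp_rot: [-3.129, -0.248, 0.005]
wrist_force: [0.8, -0.4, 0.4]
width: 1.002
```

```bash
cat >> h.py <<'E'
def delta(x,y,z,yaw=None):
    s=bot.read_state();T=R.from_rotvec(s['tcp_rot']).as_matrix()
    yw=np.degrees(np.arctan2(T[1,0],T[0,0]))
    d=np.array([x,y,z])-s['tool_pos']; a=np.radians(yw)
    print("pos",s['tool_pos'].round(4),"yaw",yw.round(2),"tz",T[:,2].round(4),"F",s['wrist_force'].round(1),"w",round(s['width'],3),"t",s['time'])
    print("tool shift mm",(1000*np.array([np.cos(a)*d[0]+np.sin(a)*d[1],np.sin(a)*d[0]-np.cos(a)*d[1],-d[2]])).round(1),"twist",None if yaw is None else round(yw-yaw,2))
E
python3 -c "
from h import *
delta(.4194,-.25,.040,9)"
```

```text
pos [ 0.4185 -0.2489  0.1179] yaw 9.06 tz [-0.0036  0.0027 -1.    ] F [ 0.8 -0.4  0.4] w 1.002 t 6.2
tool shift mm [ 0.7  1.2 77.9] twist 0.06
```

Call:
{"method": "drive_tool", "body": {"steps": [[[0.5, 1, 25], 0], [[0, 0, 25], 0], [[0, 0, 15], 0], [[0, 0, 7], 0], [[0, 0, 4], 0], [[0, 0, 0], 0], [[0, 0, 0], 0]]}}

```text
time: 6.78
tool_pos: [0.4218, -0.2526, 0.0452]
tcp_rot: [3.13, 0.246, 0.004]
wrist_force: [-0.7, -0.4, 0.1]
width: 0.999
```

```bash
python3 -c "
from h import *
delta(.4194,-.25,.040,9)
wshot('w8')"
```

```text
pos [ 0.4218 -0.2526  0.0452] yaw 8.98 tz [ 0.0024 -0.0016 -1.    ] F [-0.7 -0.4  0.1] w 0.999 t 6.7833
tool shift mm [-1.9 -2.9  5.2] twist -0.02
[ 0.4218 -0.2526  0.0452] yaw 8.98 z [ 0.0024 -0.0016 -1.    ] 6.7833 [-0.68 -0.37  0.05] 0.999182950980548
```

View pics/w8b.png

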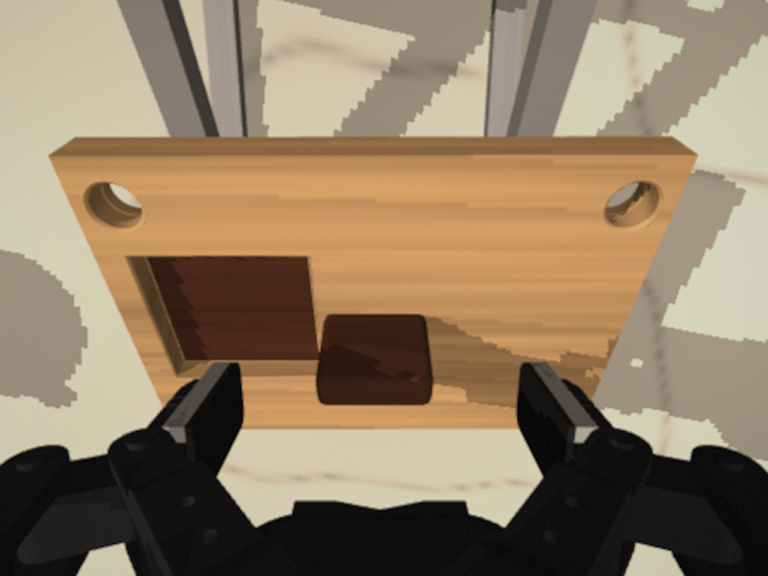

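Call:
{"method": "drive_tool", "body": {"steps": [[[-1.5, -2.5, 0], 0], [[0, 0, 5], 0], [[0, 0, 0], 0], [[0, 0, 0], 0]]}}

```text
time: 7.17
tool_pos: [0.4182, -0.2493, 0.0383]
tcp_rot: [-3.132, -0.246, 0.001]
wrist_force: [0.4, -0.5, -0.9]
width: 1.003
```

Call:
{"method": "drive_tool", "body": {"steps": [[[0, 0, 0], 0], [[0, 0, 0], 0], [[0, 0, 0], 0], [[0, 0, 0], 0], [[0, 0, 0], 0], [[0, 0, 0], 0], [[0, 0, 0], 0], [[0, 0, 0], 0]], "jaw": 0, "force": 50}}

```text
time: 7.83
tool_pos: [0.4186, -0.2497, 0.0389]
tcp_rot: [3.132, 0.246, 0.0]
wrist_force: [-1.8, 0.6, 5.1]
width: 0.452
```

```bash
python3 -c "
from h import *
wshot('w9')"
```

```text
[ 0.4186 -0.2497  0.0389] yaw 8.97 z [ 1.e-04 -2.e-04 -1.e+00] 7.8333 [-1.8   0.6   5.08] 0.4523073344893433
```

View pics/w9b.png

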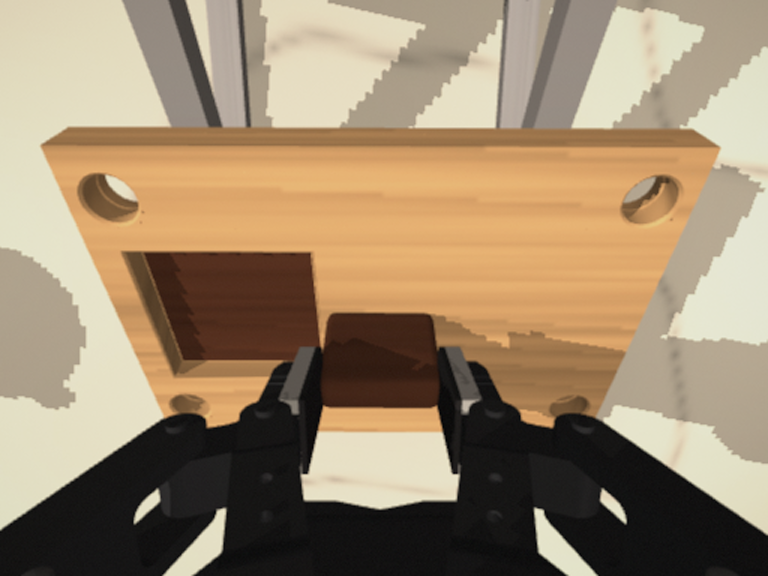

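Call:
{"method": "drive_tool", "body": {"steps": [[[0, 0, -3], 0], [[0, 0, -5], 0], [[0, 0, -6], 0], [[0, 0, -6], 0], [[0, 0, 0], 0], [[0, 0, 0], 0]]}}

```text
time: 8.38
tool_pos: [0.4189, -0.2498, 0.059]
tcp_rot: [3.131, 0.246, 0.002]
wrist_force: [0.3, -0.6, -3.7]
width: 0.446
```

```bash
python3 -c "
from h import *
wshot('w10')"
```

```text
[ 0.4189 -0.2498  0.059 ] yaw 8.97 z [ 1.1e-03 -8.0e-04 -1.0e+00] 8.3833 [ 0.3  -0.6  -3.73] 0.4462048710301159
```

View pics/w10b.png

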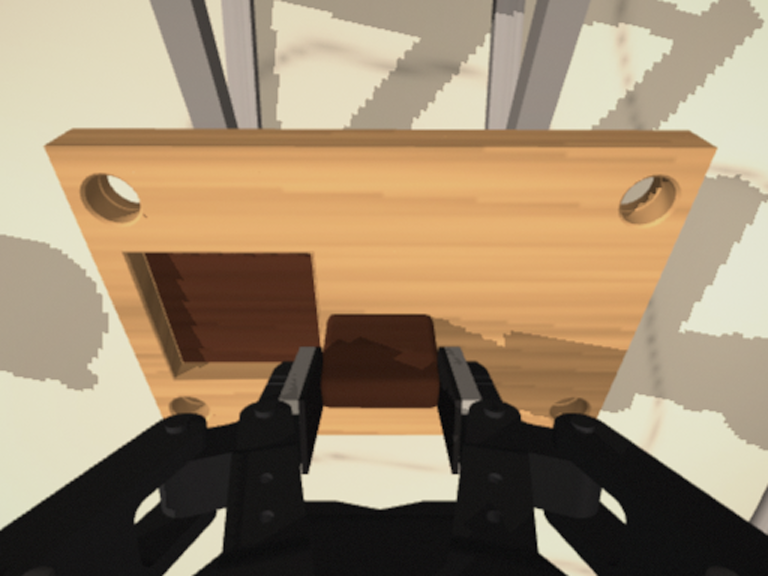

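```bash
python3 -c "
from h import *
i2,_=pickle.load(open('w2.pkl','rb'))
for u,v in [(620,372),(697,155),(303,186),(480,189),(115,215)]: print(onz(i2,u/1.5,v/1.5,.01).round(3))
delta(.355,-.26,.065,9)
"
```

```text
[ 0.302 -0.491  0.01 ]
[ 0.505 -0.495  0.01 ]
[ 0.428 -0.17   0.01 ]
[ 0.449 -0.321  0.01 ]
[ 0.378 -0.011  0.01 ]
pos [ 0.4186 -0.2496  0.0586] yaw 8.97 tz [ 5.e-04 -3.e-04 -1.e+00] F [ 0.5  0.2 -4.2] w 0.449 t 8.4333
tool shift mm [-64.5   0.3  -6.4] twist -0.03
```

Call:
{"method": "drive_tool", "body": {"steps": [[[-5, 0, -2], 0], [[-14, 0, -2], 0], [[-18, 0, 0], 0], [[-16, 0, 0], 0], [[-8, 0, 0], 0], [[-3, 0, 0], 0], [[0, 0, 0], 0], [[0, 0, 0], 0]]}}

```text
time: 9.1
tool_pos: [0.3556, -0.2598, 0.0627]
tcp_rot: [3.132, 0.245, 0.002]
wrist_force: [0.0, -0.0, -4.7]
width: 0.443
```

```bash
python3 -c "
from h import *
delta(.355,-.26,.065,9)
wshot('w11')
"
```

```text
pos [ 0.3556 -0.2598  0.0627] yaw 8.93 tz [ 1.e-03 -5.e-04 -1.e+00] F [ 0.  -0.  -4.7] w 0.443 t 9.1
tool shift mm [-0.6  0.1 -2.3] twist -0.07
[ 0.3556 -0.2598  0.0627] yaw 8.93 z [ 1.e-03 -5.e-04 -1.e+00] 9.1 [ 0.01 -0.03 -4.65] 0.44347386506401515
```

View pics/w11b.png

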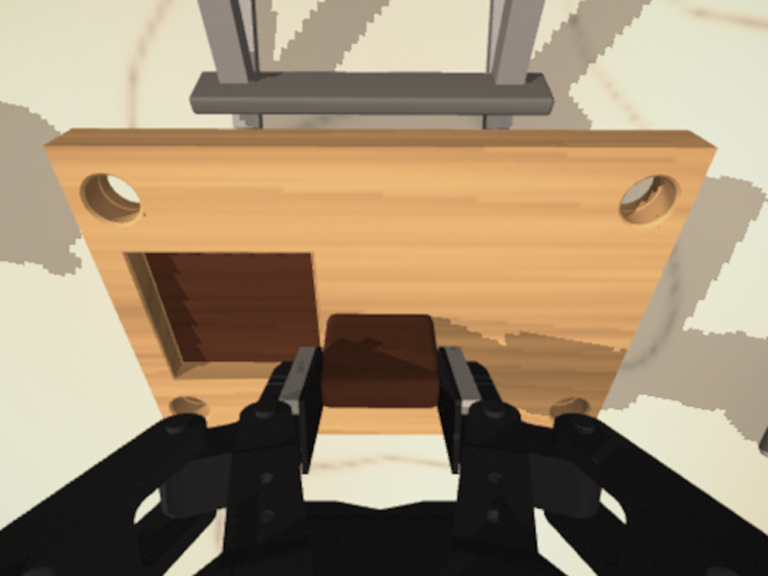

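Call:
{"method": "drive_tool", "body": {"steps": [[[0, 0, 10], 0], [[0, 0, 8], 0], [[0, 0, 5], 0], [[0, 0, 4], 0], [[0, 0, 4], 0], [[0, 0, 4], 0], [[0, 0, 0], 0]], "force": 30}}

```text
time: 9.73
tool_pos: [0.358, -0.2609, 0.0286]
tcp_rot: [3.129, 0.246, 0.007]
wrist_force: [5.0, -0.1, 5.3]
width: 0.442
```

Call:
{"method": "drive_tool", "body": {"steps": [[[0, 0, 3], 0], [[0, 0, 3], 0], [[0, 0, 3], 0], [[0, 0, 0], 0]]}}

```text
time: 10.07
tool_pos: [0.3559, -0.2602, 0.0186]
tcp_rot: [3.131, 0.247, 0.001]
wrist_force: [2.2, -0.3, 1.2]
width: 0.439
```

```bash
python3 -c "
from h import *
wshot('w12')
"
```

```text
[ 0.3559 -0.2602  0.0186] yaw 9.02 z [ 8.0e-04 -1.3e-03 -1.0e+00] 10.0667 [ 2.21 -0.27  1.2 ] 0.4385998059592927
```

View pics/w12b.png

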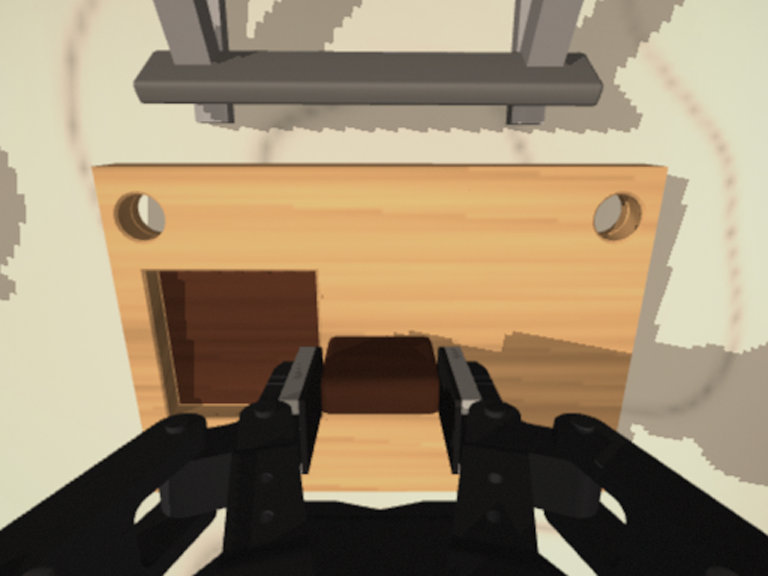

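Call:
{"method": "drive_tool", "body": {"steps": [[[0, 0, -3], 0], [[0, 0, 0], 0], [[0, 0, 0], 0], [[0, 0, 0], 0], [[0, 0, 0], 0], [[0, 0, 0], 0]], "jaw": 1}}

```text
time: 10.62
tool_pos: [0.3548, -0.2593, 0.0212]
tcp_rot: [-3.131, -0.246, 0.001]
wrist_force: [1.4, 0.1, -0.4]
width: 1.003
```

```bash
python3 -c "
from h import *
wshot('w13')
"
```

```text
[ 0.3548 -0.2593  0.0212] yaw 8.97 z [-7.e-04  5.e-04 -1.e+00] 10.6167 [ 1.42  0.07 -0.39] 1.003439476669638
```

View pics/w13b.png

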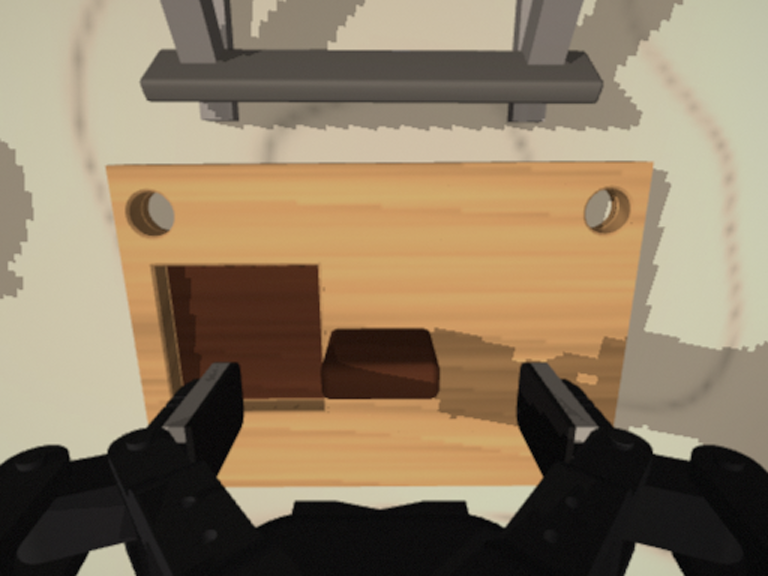

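```bash
python3 -c "
from h import *
i,s=pickle.load(open('w13.pkl','rb')); print(s['q'].round(3))
f=lambda u,v:((u+.5)/1.5-.5,(v+.5)/1.5-.5)
a=onz(i,*f(150,213),.016);b=onz(i,*f(607,211),.016);v=a-b
yaw=np.arctan2(-v[0],v[1]);print(a,b,np.linalg.norm(v),np.degrees(yaw))
c=(a+b)/2-.052*np.array([np.cos(yaw),np.sin(yaw),0]);print(c)
delta(c[0],c[1],.017,np.degrees(yaw))
"
```

```text
[-0.688  0.016  2.258 -0.     0.868  0.727]
[ 0.38966931 -0.16567133  0.016     ] [ 0.41711184 -0.33520335  0.016     ] 0.17173874602160655 9.1948395765106
[ 0.35205874 -0.25874654  0.016     ]
pos [ 0.3549 -0.2593  0.0212] yaw 8.97 tz [-5.e-04  3.e-04 -1.e+00] F [-0.4 -1.  -0.3] w 1.001 t 10.6667
tool shift mm [-2.7 -1.   4.2] twist -0.23
```

Call:
{"method": "drive_tool", "body": {"steps": [[[-2.7, -1, -35], 0], [[0, 0, -30], 0], [[0, 0, 0], -7.1], [[0, 0, 0], -7.1], [[0, 0, 0], -7.1], [[0, 0, 0], -7.1], [[0, 0, 0], -7.1], [[0, 0, 0], -7.1]]}}

```text
time: 11.33
tool_pos: [0.3523, -0.2589, 0.0864]
tcp_rot: [-2.824, -1.375, 0.0]
wrist_force: [0.2, 0.6, 0.9]
width: 0.999
```

Call:
{"method": "drive_tool", "body": {"steps": [[[0, 0, 0], -7.1], [[0, 0, 0], -7.1], [[0, 0, 0], -7.1], [[0, 0, 0], -7.1], [[0, 0, 0], -7.1], [[0, 0, 0], -7.1], [[0, 0, 0], -5], [[0, 0, 0], 0]]}}

```text
time: 12.0
tool_pos: [0.3523, -0.2588, 0.0863]
tcp_rot: [-2.034, -2.394, 0.0]
wrist_force: [0.2, 0.3, -0.3]
width: 0.999
```

```bash
python3 -c "
from h import *
delta(.3521,-.2587,.019,99.2)
wshot('w14')
"
```

```text
pos [ 0.3523 -0.2588  0.0863] yaw 99.29 tz [-3.e-04  2.e-04 -1.e+00] F [ 0.2  0.3 -0.3] w 0.999 t 12.0
tool shift mm [ 0.2 -0.2 67.3] twist 0.09
[ 0.3523 -0.2588  0.0863] yaw 99.29 z [-3.e-04  2.e-04 -1.e+00] 12.0 [ 0.24  0.3  -0.27] 0.9992999618785703
```

View pics/w14b.png

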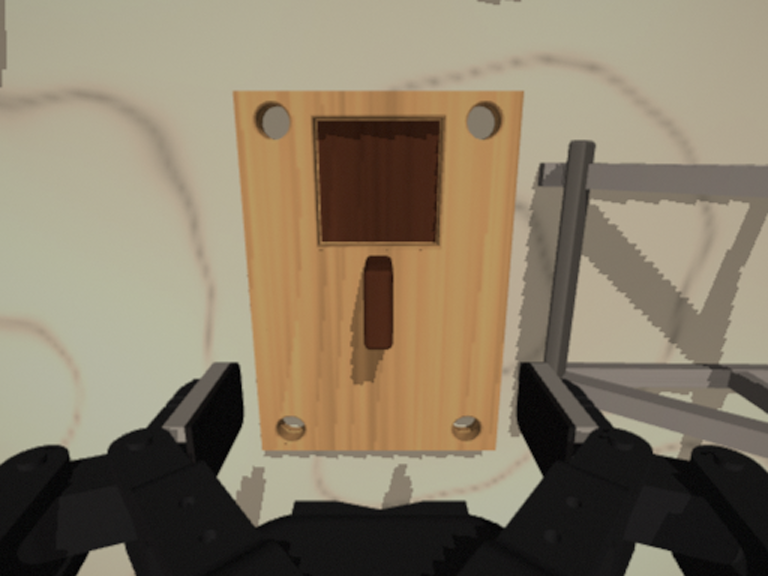

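Call:
{"method": "drive_tool", "body": {"steps": [[[0, -0.5, 25], 0], [[0, 0, 25], 0], [[0, 0, 10], 0], [[0, 0, 6], 0], [[0, 0, 0], 0], [[0, 0, 0], 0]]}}

```text
time: 12.55
tool_pos: [0.3522, -0.2592, 0.0208]
tcp_rot: [2.037, 2.391, -0.0]
wrist_force: [1.3, 0.8, 1.0]
width: 1.001
```

Call:
{"method": "drive_tool", "body": {"steps": [[[0, 0, 0], 0], [[0, 0, 0], 0], [[0, 0, 0], 0], [[0, 0, 0], 0], [[0, 0, 0], 0], [[0, 0, 0], 0], [[0, 0, 0], 0], [[0, 0, 0], 0]], "jaw": 0, "force": 60}}

```text
time: 13.22
tool_pos: [0.352, -0.2592, 0.021]
tcp_rot: [2.036, 2.392, -0.0]
wrist_force: [-0.8, 0.8, 5.8]
width: 0.13
```

```bash
python3 -c "
from h import *
wshot('w15')
"
```

```text
[ 0.352  -0.2592  0.021 ] yaw 99.18 z [ 1.e-04 -2.e-04 -1.e+00] 13.2167 [-0.83  0.81  5.77] 0.13020007426546484
```

View pics/w15b.png

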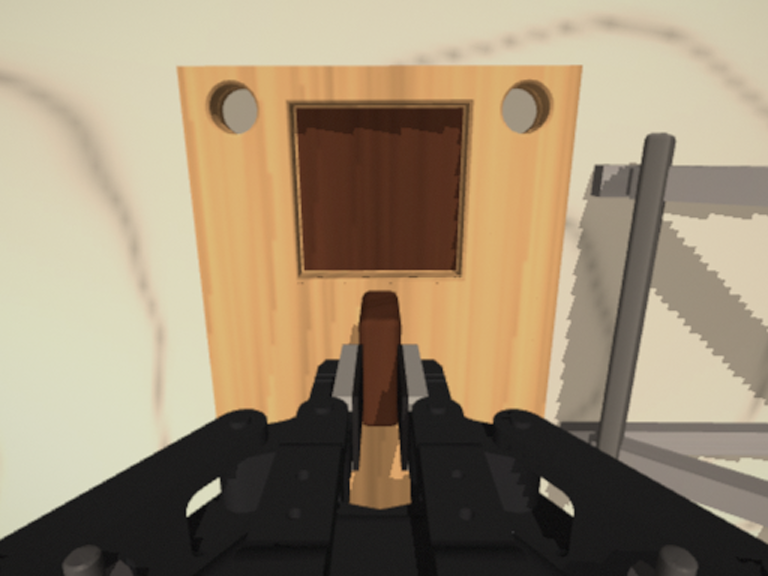

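Call:
{"method": "drive_tool", "body": {"steps": [[[0, 0, -5], 0], [[0, 0, -15], 0], [[0, 0, -30], 0], [[0, 0, -40], 0], [[0, 0, -40], 0], [[0, 0, -40], 0], [[0, 0, -20], 0], [[0, 0, 0], 0]]}}

```text
time: 13.93
tool_pos: [0.3548, -0.2613, 0.2162]
tcp_rot: [2.03, 2.384, 0.0]
wrist_force: [1.7, -0.3, -3.5]
width: 0.132
```

```bash
python3 -c "
from h import *
delta(.55,-.005,.28,94)
wshot('w16')
f=lambda u,v:((u+.5)/1.5-.5,(v+.5)/1.5-.5)
i,s=pickle.load(open('w15.pkl','rb'))
a=onz(i,*f(233,109),.016);b=onz(i,*f(527,110),.016)
T=R.from_rotvec(s['tcp_rot']).as_matrix(); print(np.linalg.norm(a-b),(T.T@((a+b)/2-s['tool_pos'])).round(4),(T.T@(b-a)).round(4))
"
```

```text
pos [ 0.3548 -0.2613  0.2162] yaw 99.17 tz [ 0.0082 -0.0066 -0.9999] F [ 1.7 -0.3 -3.5] w 0.132 t 13.9333
tool shift mm [221.9 233.6 -63.8] twist 5.17
[ 0.3548 -0.2613  0.2162] yaw 99.17 z [ 0.0082 -0.0066 -0.9999] 13.9333 [ 1.67 -0.34 -3.5 ] 0.13248341585371384
0.10401419709700892 [0.0856 0.0005 0.005 ] [-0.0004  0.104   0.    ]
```

View pics/w16b.png

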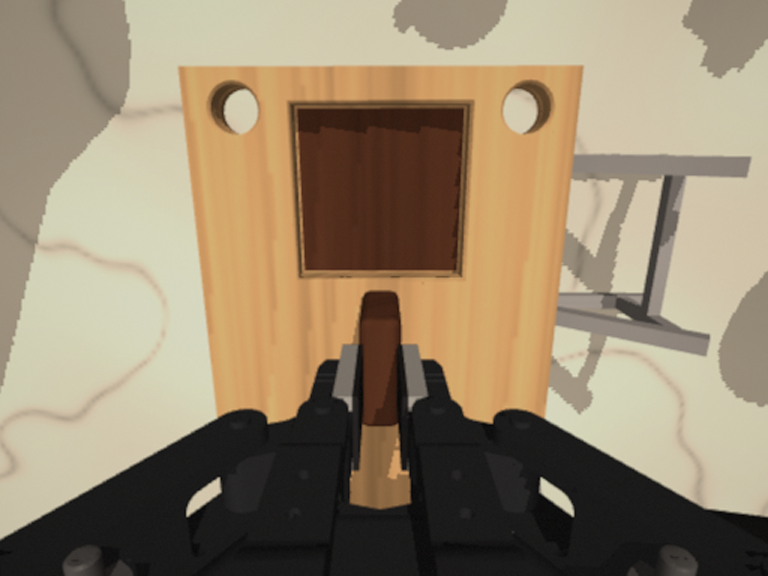

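Call:
{"method": "drive_tool", "body": {"steps": [[[14, 14, -10], 0], [[24, 26, -10], 0], [[26, 28, -10], 0], [[26, 28, -10], 0], [[26, 28, -10], 0], [[26, 28, -10], 0], [[26, 28, -4], 0], [[26, 28, 0], 0]]}}

```text
time: 14.65
tool_pos: [0.5261, -0.0324, 0.2718]
tcp_rot: [-2.034, -2.39, 0.003]
wrist_force: [0.2, -0.9, -4.5]
width: 0.129
```

Call:
{"method": "drive_tool", "body": {"steps": [[[18, 20, 0], 2], [[8, 8, 0], 3], [[0, 0, 0], 0], [[0, 0, 0], 0]]}}

```text
time: 14.98
tool_pos: [0.5483, -0.0039, 0.2703]
tcp_rot: [-2.133, -2.3, 0.008]
wrist_force: [-1.6, 0.4, -4.0]
width: 0.13
```

```bash
python3 -c "
from h import *
delta(.55,-.005,.28,94)
wshot('w17')
"
```

```text
pos [ 0.5483 -0.0039  0.2703] yaw 94.32 tz [-7.1e-03 -1.0e-04 -1.0e+00] F [-1.6  0.4 -4. ] w 0.13 t 14.9833
tool shift mm [-1.2  1.6 -9.7] twist 0.32
[ 0.5483 -0.0039  0.2703] yaw 94.32 z [-7.1e-03 -1.0e-04 -1.0e+00] 14.9833 [-1.59  0.37 -4.02] 0.13044416808274692
```

View pics/w17b.png

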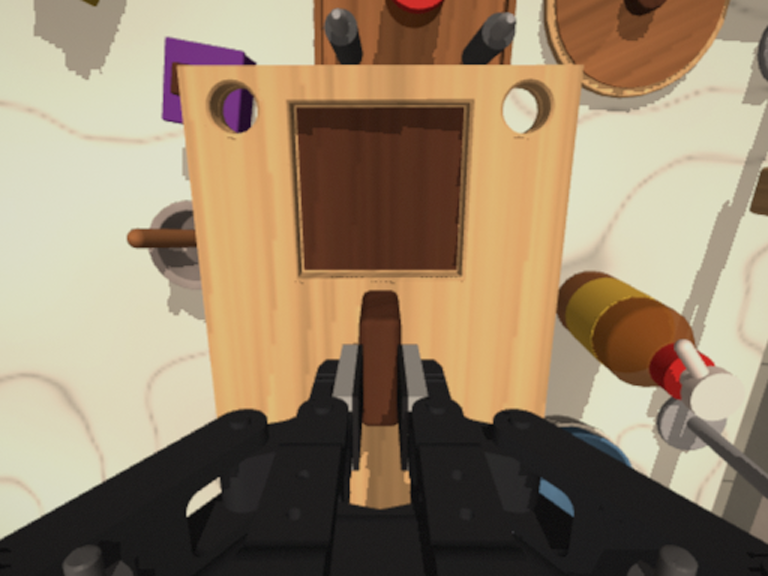

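```bash
python3 -c "
from h import *
crop('pics/w17.png','pics/w17c.png',200,0,360,46,5)"
```

```text
(no output)
```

View pics/w17c.png

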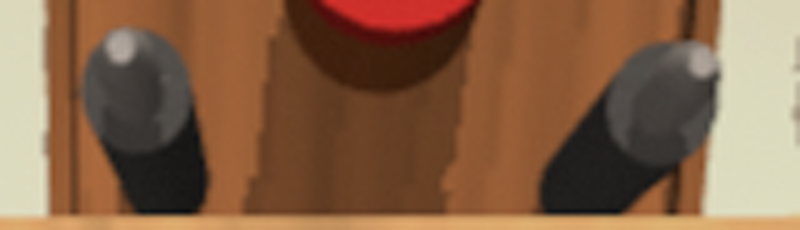

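```bash
python3 -c "
from h import *
i,s=pickle.load(open('w17.pkl','rb'))
f=lambda u,v:(200+(u+.5)/5-.5,(v+.5)/5-.5)
for n,p,z in [('L',(121,45),.13),('R',(703,62),.13),('Ls',(137,95),.1),('Rs',(661,105),.1)]: print(n,onz(i,*f(*p),z).round(4))
"
```

```text
L [0.5103 0.1445 0.13  ]
R [0.6143 0.1495 0.13  ]
Ls [0.5106 0.1435 0.1   ]
Rs [0.6139 0.1493 0.1   ]
```

Call:
{"method": "drive_tool", "body": {"steps": [[[15, 2, 0], 1.3], [[30, 3, 0], 0], [[36, 4, 0], 0], [[36, 4, 0], 0], [[30, 4, 0], 0], [[16, 2, 0], 0], [[5, 0, 0], 0], [[0, 0, 0], 0]]}}

```text
time: 15.7
tool_pos: [0.5594, 0.1641, 0.2733]
tcp_rot: [-2.163, -2.277, 0.003]
wrist_force: [-0.4, 0.2, -4.6]
width: 0.129
```

```bash
python3 -c "
from h import *
delta(.556,.165,.275,93)
wshot('w18')
crop('pics/w18.png','pics/w18c.png',200,0,360,46,5)
"
```

```text
pos [0.5594 0.1641 0.2733] yaw 92.94 tz [-2.e-03 -8.e-04 -1.e+00] F [-0.4  0.2 -4.6] w 0.129 t 15.7
tool shift mm [ 1.  -3.4 -1.7] twist -0.06
[0.5594 0.1641 0.2733] yaw 92.94 z [-2.e-03 -8.e-04 -1.e+00] 15.7 [-0.36  0.17 -4.56] 0.12942060255268123
```

View pics/w18c.png

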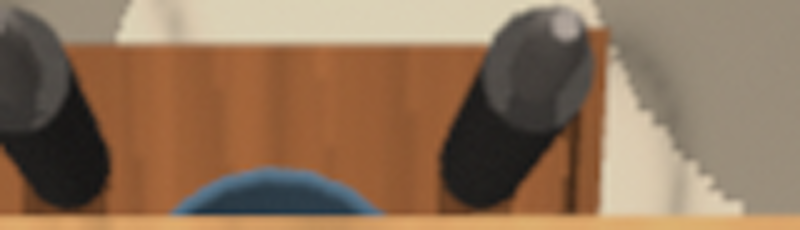

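```bash
python3 -c "
from h import *
crop('pics/w18.png','pics/w18d.png',170,0,330,46,5)
i,s=pickle.load(open('w18.pkl','rb'))
f=lambda u,v:(200+(u+.5)/5-.5,(v+.5)/5-.5)
for n,p,z in [('R',(566,25),.13),('Rs',(539,70),.1)]: print(n,onz(i,*f(*p),z).round(4))
"
```

```text
R [0.6052 0.3212 0.13  ]
Rs [0.6054 0.3213 0.1   ]
```

View pics/w18d.png

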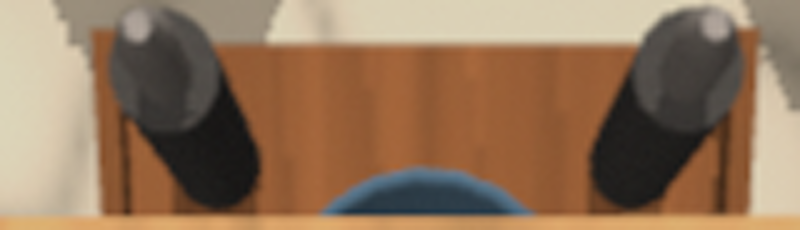

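```bash
python3 -c "
from h import *
i,s=pickle.load(open('w18.pkl','rb'))
f=lambda u,v:(170+(u+.5)/5-.5,(v+.5)/5-.5)
P=[]
for p,q in [((137,25),(164,70)),((715,25),(688,70))]:
  a=onz(i,*f(*p),.13);b=onz(i,*f(*q),.1);print(a.round(4),b.round(4));P.append((a+b)[:2]/2)
N=[np.array([.51045,.1440]),np.array([.6141,.1494])]
c=(sum(P)+sum(N))/4; xa=(P[1]+N[1]-P[0]-N[0])/2; ya=(P[0]+P[1]-N[0]-N[1])/2
yx=np.degrees(np.arctan2(xa[1],xa[0]));yy=np.degrees(np.arctan2(-ya[0],ya[1]))
print(c,np.linalg.norm(xa),np.linalg.norm(ya),yx,yy)
delta(c[0],c[1],.165,90+yy)
"
```

```text
[0.5014 0.316  0.13  ] [0.5014 0.3161 0.1   ]
[0.605  0.3212 0.13  ] [0.6052 0.3213 0.1   ]
[0.55776423 0.23267878] 0.1038123107012771 0.1721940446043908 2.9349581019422617 3.0032015062974575
pos [0.5596 0.1631 0.2735] yaw 92.89 tz [-0.0017 -0.0014 -1.    ] F [ 0.6 -0.2 -3.9] w 0.132 t 15.75
tool shift mm [ 69.6   1.6 108.5] twist -0.11
```

Call:
{"method": "drive_tool", "body": {"steps": [[[14, 0, 10], 0], [[24, 1, 25], 0], [[20, 0, 30], 0], [[9, 0, 25], 0], [[3, 0, 14], 0], [[0, 0, 5], 0], [[0, 0, 0], 0], [[0, 0, 0], 0]]}}

```text
time: 16.42
tool_pos: [0.5587, 0.2334, 0.1664]
tcp_rot: [2.166, 2.274, 0.001]
wrist_force: [-0.0, 0.1, -3.1]
width: 0.134
```

Call:
{"method": "drive_tool", "body": {"steps": [[[0, 0, 0], 0], [[0, 0, 0], 0]]}}

```text
time: 16.58
tool_pos: [0.5595, 0.2341, 0.1678]
tcp_rot: [2.165, 2.274, 0.005]
wrist_force: [0.3, 0.5, -3.4]
width: 0.128
```

```bash
python3 -c "
from h import *
delta(.5578-.0005,.2327+.0004,.165,93)
wshot('w19')
"
```

```text
pos [0.5595 0.2341 0.1678] yaw 92.82 tz [ 0.0037  0.0012 -1.    ] F [ 0.3  0.5 -3.4] w 0.128 t 16.5833
tool shift mm [-0.9 -2.3  2.8] twist -0.18
[0.5595 0.2341 0.1678] yaw 92.82 z [ 0.0037  0.0012 -1.    ] 16.5833 [ 0.26  0.46 -3.39] 0.1280449091685931
```

View pics/w19b.png

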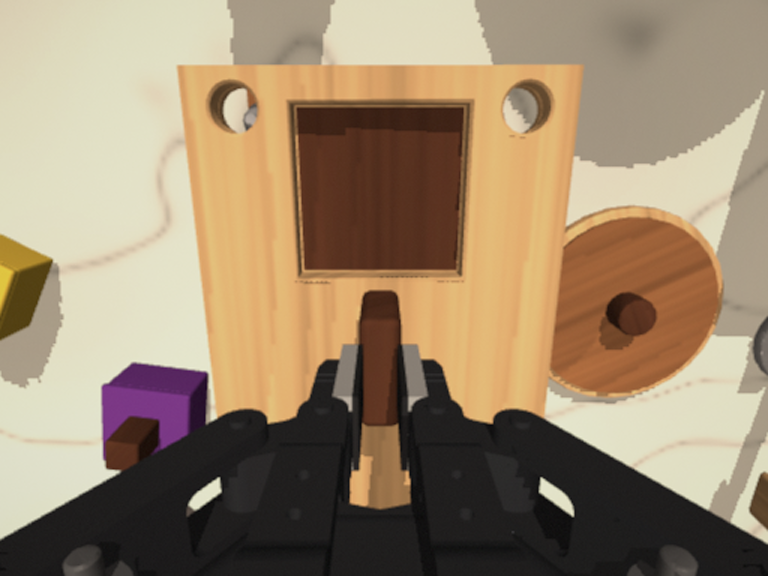

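Call:
{"method": "drive_tool", "body": {"steps": [[[-0.7, -1.7, 4], -0.2], [[0, 0, 4], 0], [[0, 0, 2], 0], [[0, 0, 0], 0], [[0, 0, 0], 0], [[0, 0, 0], 0]]}}

```text
time: 17.13
tool_pos: [0.5562, 0.2336, 0.1553]
tcp_rot: [-2.161, -2.28, 0.0]
wrist_force: [1.3, -0.4, -4.0]
width: 0.131
```

```bash
python3 -c "
from h import *
delta(.5578-.0005,.2327+.0004,.155,93)
wshot('w20')
for n in ['scene','side']: cv2.imwrite(f'pics/{n}3.png',bot.read_camera(n)[:,:,::-1])
crop('pics/scene3.png','pics/s_e.png',250,120,350,210,5)
crop('pics/side3.png','pics/d_e.png',130,170,250,290,5)
crop('pics/w20.png','pics/w20c.png',125,30,385,190,3)
delta(.5578-.0005,.2327+.0004,.155,93)
"
```

```text
pos [0.5562 0.2336 0.1553] yaw 93.08 tz [-2.e-04 -0.e+00 -1.e+00] F [ 1.3 -0.4 -4. ] w 0.131 t 17.1333
tool shift mm [-0.5  1.1  0.3] twist 0.08
[0.5562 0.2336 0.1553] yaw 93.08 z [-2.e-04 -0.e+00 -1.e+00] 17.1333 [ 1.31 -0.41 -4.04] 0.13074721273764897
pos [0.5563 0.2336 0.1556] yaw 93.07 tz [ 2.e-04  1.e-04 -1.e+00] F [-0.4 -0.4 -3.6] w 0.131 t 17.2833
tool shift mm [-0.5  1.   0.6] twist 0.07
```

View pics/s_e.png

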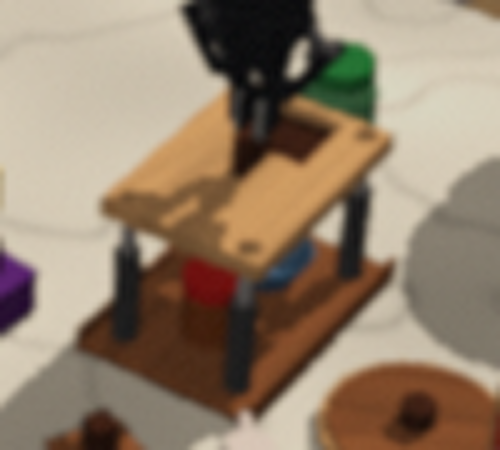

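View pics/d_e.png

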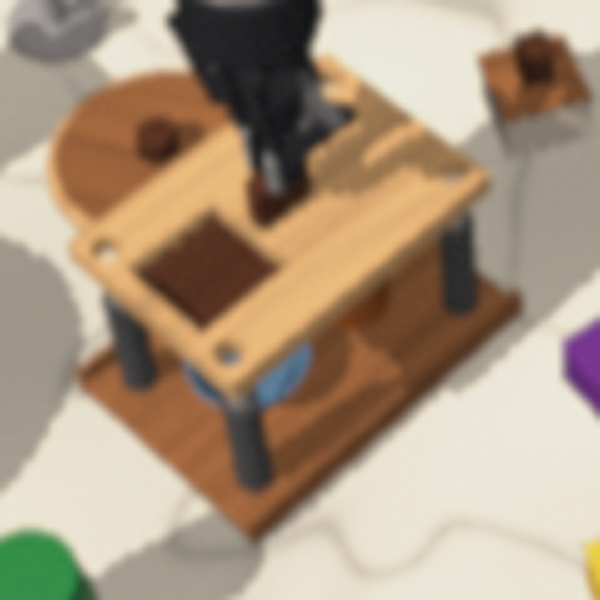

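View pics/w20c.png

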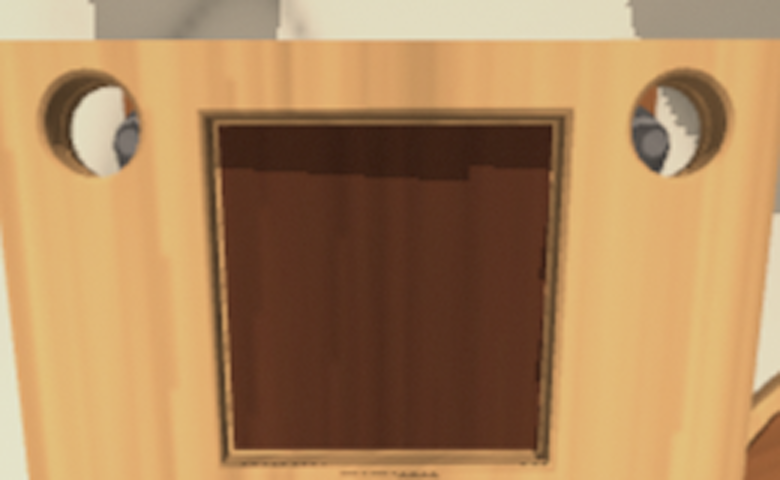

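```bash
python3 -c "
from h import *
crop('pics/w20.png','pics/a1.png',130,45,180,95,10)
crop('pics/w20.png','pics/a2.png',330,45,380,95,10)
a=cv2.imread('pics/a1.png');b=cv2.imread('pics/a2.png');cv2.imwrite('pics/a12.png',cv2.resize(np.hstack([a,b]),None,fx=.8,fy=.8))
i,s=pickle.load(open('w20.pkl','rb'))
a=np.radians(3);X=np.array([np.cos(a),np.sin(a)]);Y=np.array([-X[1],X[0]]);c=np.array([.5578,.2327])
for sx,x0 in ((-1,130),(1,330)):
  for z in (.13,.1):
    p=c+sx*.052*X+.086*Y; u=proj(i,[*p,z]); print(sx,z,u.round(2),(8*(u-[x0,45]+.5)-[0,0]).round(1)+[0 if sx<0 else 400,0])
"
```

```text
-1 0.13 [167.82  76.9 ] [306.5 259.2]
-1 0.1 [179.36  80.23] [398.9 285.9]
1 0.13 [342.78  77.05] [506.2 260.4]
1 0.1 [330.62  80.37] [409. 287.]
```

View pics/a12.png

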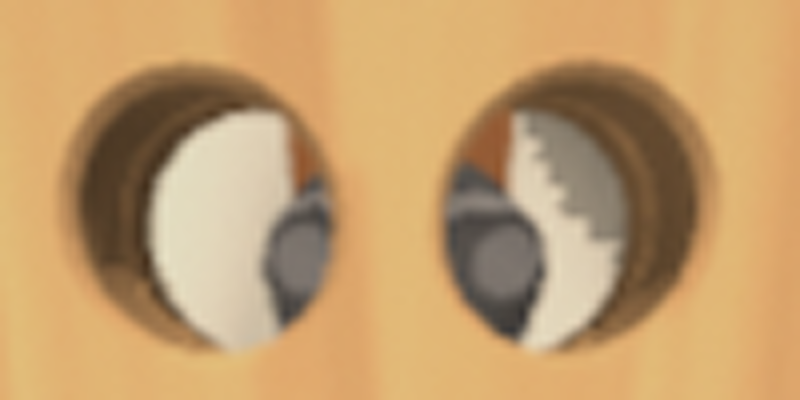

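Call:
{"method": "drive_tool", "body": {"steps": [[[-0.3, 0.6, 0], 0], [[0, 0, 3], 0], [[0, 0, 4], 0], [[0, 0, 4], 0], [[0, 0, 3], 0], [[0, 0, 0], 0], [[0, 0, 0], 0]]}}

```text
time: 17.87
tool_pos: [0.5564, 0.2331, 0.1408]
tcp_rot: [-2.161, -2.28, 0.002]
wrist_force: [0.4, 0.4, -4.4]
width: 0.129
```

```bash
python3 -c "
from h import *
delta(.5578-.0005,.2327+.0004,.121,93)
wshot('w21')
crop('pics/w21.png','pics/a1.png',130,45,180,95,10)
crop('pics/w21.png','pics/a2.png',330,45,380,95,10)
a=cv2.imread('pics/a1.png');b=cv2.imread('pics/a2.png');cv2.imwrite('pics/a21.png',cv2.resize(np.hstack([a,b]),None,fx=.8,fy=.8))"
```

```text
pos [0.5564 0.2331 0.1408] yaw 93.07 tz [-1.1e-03 -4.0e-04 -1.0e+00] F [ 0.4  0.4 -4.4] w 0.129 t 17.8667
tool shift mm [-0.   0.9 19.8] twist 0.07
[0.5564 0.2331 0.1408] yaw 93.07 z [-1.1e-03 -4.0e-04 -1.0e+00] 17.8667 [ 0.37  0.44 -4.37] 0.12928245384327777
```

View pics/a21.png

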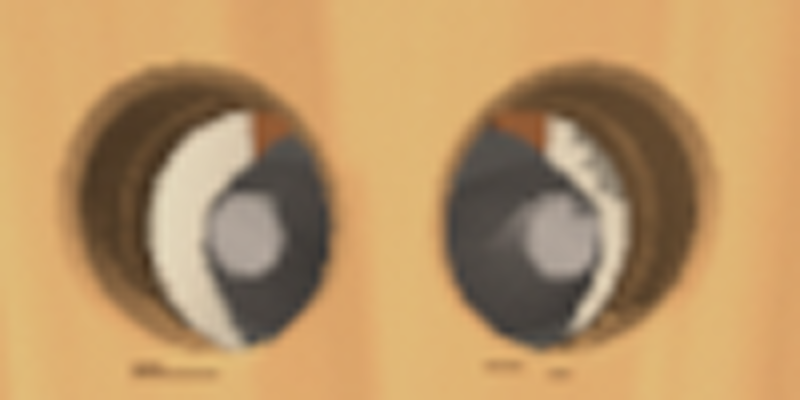

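Call:
{"method": "drive_tool", "body": {"steps": [[[0, 1, 0], 0], [[0, 0, 4], 0], [[0, 0, 4], 0], [[0, 0, 4], 0], [[0, 0, 3], 0], [[0, 0, 0], 0]]}}

```text
time: 18.42
tool_pos: [0.5569, 0.233, 0.1251]
tcp_rot: [-2.16, -2.279, 0.003]
wrist_force: [0.6, -0.6, -4.8]
width: 0.132
```

Call:
{"method": "drive_tool", "body": {"steps": [[[0, 0, 2], 0], [[0, 0, 2], 0], [[0, 0, 1], 0], [[0, 0, 0], 0]]}}

```text
time: 18.75
tool_pos: [0.5577, 0.2333, 0.1212]
tcp_rot: [-2.161, -2.28, 0.0]
wrist_force: [-0.1, 0.1, -3.9]
width: 0.135
```

```bash
python3 -c "
from h import *
delta(.5578-.0005,.2327+.0004,.121,93)"
```

```text
pos [0.5577 0.2333 0.1212] yaw 93.07 tz [-3.e-04 -1.e-04 -1.e+00] F [-0.1  0.1 -3.9] w 0.135 t 18.75
tool shift mm [-0.1 -0.4  0.2] twist 0.07
```

Still carrying the full weight; lower the last bit until contact.

Call:
{"method": "drive_tool", "body": {"steps": [[[0, 0, 1], 0], [[0, 0, 1], 0], [[0, 0, 0], 0], [[0, 0, 0], 0]]}}

```text
time: 19.08
tool_pos: [0.558, 0.2333, 0.121]
tcp_rot: [2.161, 2.28, 0.001]
wrist_force: [-4.2, -1.0, 6.2]
width: 0.134
```

Call:
{"method": "drive_tool", "body": {"steps": [[[0, 0, 0], 0], [[0, 0, 0], 0], [[0, 0, 0], 0], [[0, 0, 0], 0], [[0, 0, 0], 0], [[0, 0, 0], 0]], "jaw": 1}}

```text
time: 19.58
tool_pos: [0.5579, 0.2333, 0.1194]
tcp_rot: [2.161, 2.28, 0.0]
wrist_force: [0.6, -0.1, 0.6]
width: 0.964
```

Call:
{"method": "drive_tool", "body": {"steps": [[[0, 0, -15], 0], [[0, 0, -30], 0], [[0, 0, -35], 0], [[0, 0, -30], 0], [[0, 0, 0], 0], [[0, 0, 0], 0]]}}

```text
time: 20.08
tool_pos: [0.5598, 0.234, 0.2328]
tcp_rot: [2.159, 2.278, 0.009]
wrist_force: [0.2, -0.1, -0.8]
width: 1.002
```

```bash
python3 -c "
from h import *
wshot('w22')
for n in ['scene','side']: cv2.imwrite(f'pics/{n}4.png',bot.read_camera(n)[:,:,::-1])
crop('pics/scene4.png','pics/s_f.png',250,120,350,210,5)
crop('pics/side4.png','pics/d_f.png',130,170,250,290,4)
a=cv2.imread('pics/s_f.png');b=cv2.imread('pics/d_f.png');h=min(len(a),len(b));cv2.imwrite('pics/sd_f.png',cv2.resize(np.hstack([a[:h],b[:h]]),None,fx=.8,fy=.8))
"
```

```text
[0.5598 0.234  0.2328] yaw 93.07 z [ 0.0058  0.0022 -1.    ] 20.0833 [ 0.21 -0.11 -0.79] 1.0015061261247304
```

View pics/w22b.png

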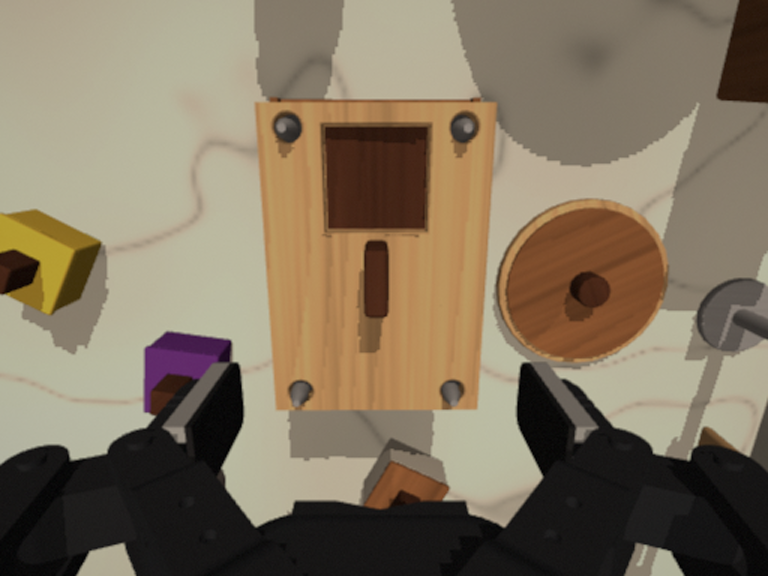

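View pics/sd_f.png

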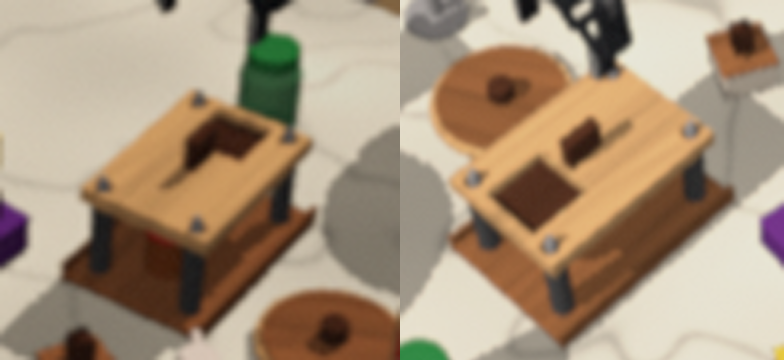

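Call:
{"method": "drive_tool", "body": {"steps": [[[-20, 2, -5], 0], [[-38, 3, 0], 0], [[-40, 3, 0], 0], [[-40, 3, 0], 0], [[-40, 3, 0], 0], [[-40, 3, 0], 0], [[-32, 2, 0], 0], [[-10, 0, 0], 0]]}}

```text
time: 20.9
tool_pos: [0.5898, -0.0298, 0.2321]
tcp_rot: [-2.164, -2.275, 0.006]
wrist_force: [-0.0, 0.5, 0.6]
width: 1.001
```

Call:
{"method": "drive_tool", "body": {"steps": [[[0, 0, 0], 0], [[0, 0, 0], 0]]}}

```text
time: 21.07
tool_pos: [0.5898, -0.0251, 0.2328]
tcp_rot: [-2.161, -2.276, 0.002]
wrist_force: [-0.4, -0.5, -0.6]
width: 1.0
```

```bash
python3 -c "
from h import *
wshot('w23')
"
```

```text
[ 0.5898 -0.0251  0.2328] yaw 92.98 z [-0.0028  0.0012 -1.    ] 21.0667 [-0.35 -0.55 -0.64] 1.000080060329074
```

View pics/w23b.png

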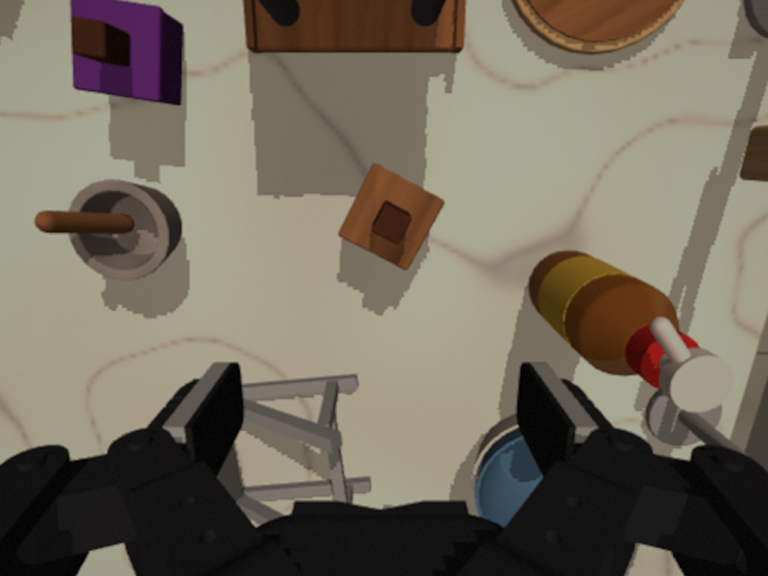

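```bash
python3 -c "
from h import *
f=lambda u,v:((u+.5)/1.5-.5,(v+.5)/1.5-.5)
im=cv2.imread('pics/w23.png');crop('pics/w23.png','pics/w23c.png',215,95,305,190,6)
i,s=pickle.load(open('w23.pkl','rb'))
L=np.array([onz(i,*f(*p),.046) for p in [(376,164),(444,202),(406,269),(339,236)]])
K=np.array([onz(i,*f(*p),.078) for p in [(380,200),(412,212),(402,244),(373,233)]])
for Q in (L,K):
  print(Q.mean(0).round(4)); 
  for k in range(4):
    d=Q[(k+1)%4]-Q[k]; print(np.linalg.norm(d).round(4), np.degrees(np.arctan2(d[1],d[0])).round(1)%90)
delta(*K.mean(0)[:2],.2)
i,s=pickle.load(open('w22.pkl','rb'))
Q=np.array([onz(i,*f(*p),.116) for p in [(321,123),(432,123),(428,235),(323,236)]]);print('recess',Q.mean(0))
for k in range(4):
    d=Q[(k+1)%4]-Q[k]; print(np.linalg.norm(d).round(4), np.degrees(np.arctan2(d[1],d[0])).round(1)%90)
P=np.array([onz(i,*f(*p),.13) for p in [(286,124),(467,123),(303,400),(450,400)]]);print(P)
"
```

```text
[ 0.5973 -0.0021  0.046 ]
0.0587 64.5
0.0595 64.8
0.0587 66.30000000000001
0.0613 64.9
[ 5.969e-01 -4.000e-04  7.800e-02]
0.0238 72.6
0.0236 76.5
0.022 72.0
0.0235 80.8
pos [ 0.59   -0.0242  0.2332] yaw 93.07 tz [-0.0022  0.0012 -1.    ] F [-0.6 -0.4 -0.7] w 0.998 t 21.1167
tool shift mm [23.4  8.2 33.2] twist None
recess [0.55559499 0.28857944 0.116     ]
0.0649 3.1
0.066 2.700000000000003
0.0655 3.5
0.0666 2.0999999999999943
[[0.50407026 0.31765095 0.13      ]
 [0.60452842 0.32355297 0.13      ]
 [0.5148112  0.14647631 0.13      ]
 [0.61141136 0.15128288 0.13      ]]
```

View pics/w23c.png

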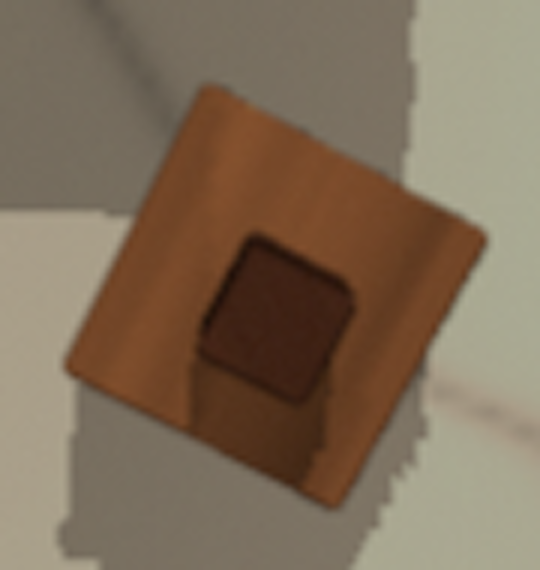

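Call:
{"method": "drive_tool", "body": {"steps": [[[12, 4, 0], 0], [[10.5, 4, 0], 0], [[0, 0, 10], 7], [[0, 0, 15], 7], [[0, 0, 10], 7], [[0, 0, 5], 7], [[0, 0, 0], 0], [[0, 0, 0], 0]]}}

```text
time: 21.78
tool_pos: [0.5975, -0.0003, 0.1942]
tcp_rot: [-2.643, -1.697, 0.0]
wrist_force: [-0.3, 1.3, 0.1]
width: 0.999
```

```bash
python3 -c "
from h import *
delta(.597,-.0012,.047,65)
wshot('w24')
"
```

```text
pos [ 5.975e-01 -3.000e-04  1.942e-01] yaw 65.41 tz [-6.e-04  4.e-04 -1.e+00] F [-0.3  1.3  0.1] w 0.999 t 21.7833
tool shift mm [ -1.   -0.  147.2] twist 0.41
[ 5.975e-01 -3.000e-04  1.942e-01] yaw 65.41 z [-6.e-04  4.e-04 -1.e+00] 21.7833 [-0.29  1.32  0.15] 0.9991779773289884
```

View pics/w24b.png

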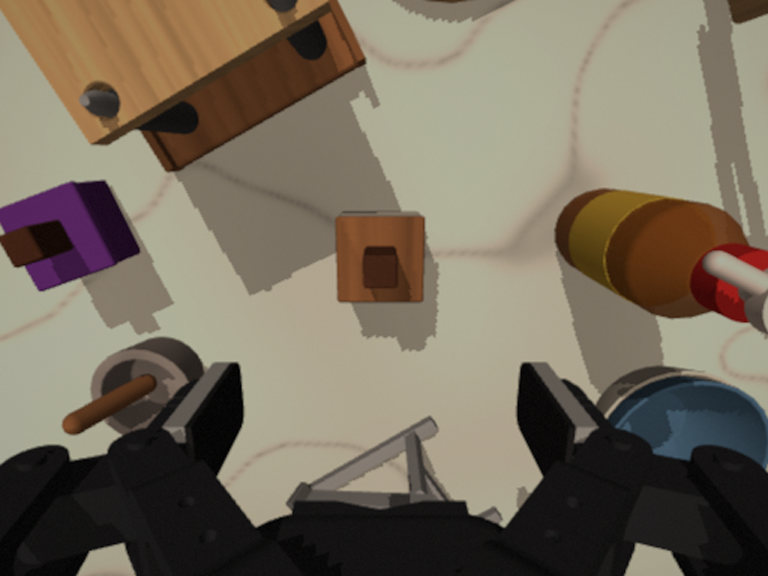

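```bash
python3 -c "
from h import *
f=lambda u,v:((u+.5)/1.5-.5,(v+.5)/1.5-.5)
i,_=pickle.load(open('w23.pkl','rb'));j,_=pickle.load(open('w24.pkl','rb'))
print('lid',tri([(i,f(391.25,217.75)),(j,f(380.5,257.2))]))
print('knobtop',tri([(i,f(391.5,222)),(j,f(380,268))]),onz(j,*f(380,268),.078),onz(j,*f(380.5,257.2),.046))
"
```

```text
lid (array([ 0.59734326, -0.00240422,  0.03525324]), [np.float64(0.0004883248965792667), np.float64(0.0004883248965792011)])
knobtop (array([ 0.59696749, -0.00132159,  0.07007601]), [np.float64(5.8704390610831446e-05), np.float64(5.870439061095783e-05)]) [5.97810616e-01 3.95279248e-04 7.80000000e-02] [5.98089479e-01 1.91551785e-04 4.60000000e-02]
```

Call:
{"method": "drive_tool", "body": {"steps": [[[-0.5, 0, 20], 0.3], [[0, 0, 35], 0], [[0, 0, 35], 0], [[0, 0, 25], 0], [[0, 0, 15], 0], [[0, 0, 6], 0], [[0, 0, 0], 0], [[0, 0, 0], 0]]}}

```text
time: 22.5
tool_pos: [0.5984, -0.0026, 0.0596]
tcp_rot: [2.651, 1.684, 0.002]
wrist_force: [0.0, -0.5, 0.2]
width: 0.998
```

```bash
python3 -c "
from h import *
delta(.597,-.0012,.048,65)
wshot('w25')
"
```

```text
pos [ 0.5984 -0.0026  0.0596] yaw 64.85 tz [ 0.0017  0.     -1.    ] F [ 0.  -0.5  0.2] w 0.998 t 22.5
tool shift mm [ 0.6 -1.8 11.6] twist -0.15
[ 0.5984 -0.0026  0.0596] yaw 64.85 z [ 0.0017  0.     -1.    ] 22.5 [ 0.03 -0.48  0.15] 0.998136998935709
```

View pics/w25b.png

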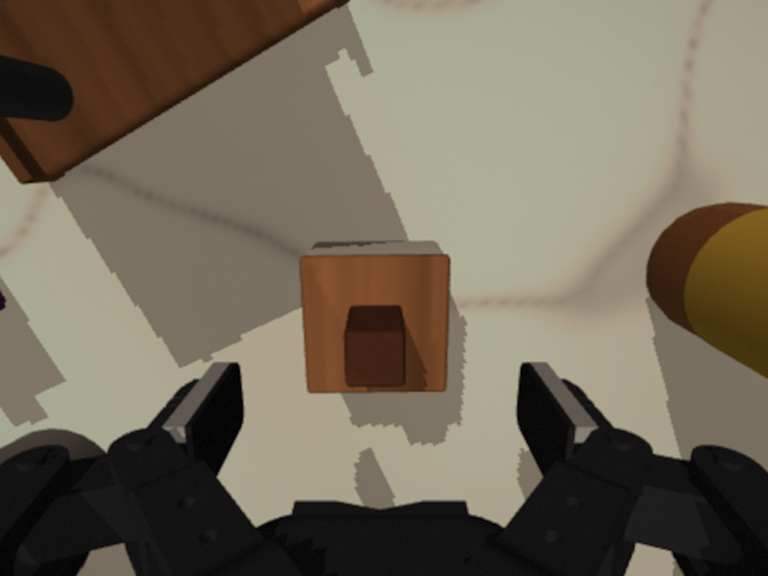

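```bash
python3 -c "
from h import *
f=lambda u,v:((u+.5)/1.5-.5,(v+.5)/1.5-.5)
i,_=pickle.load(open('w23.pkl','rb'));j,_=pickle.load(open('w24.pkl','rb'));k,_=pickle.load(open('w25.pkl','rb'))
print('knobtop',tri([(i,f(391.5,222)),(j,f(380,268)),(k,f(375.5,359))]),onz(k,*f(375.5,359),.078))
print('lid',tri([(i,f(391.25,217.75)),(j,f(380.5,257.2)),(k,f(376,324))]),onz(k,*f(376,324),.046))
delta(.597,-.0012,.048,65)
"
```

```text
knobtop (array([5.97442240e-01, 1.63468106e-04, 8.02442345e-02]), [np.float64(0.0008104264795344768), np.float64(0.0009205469541464523), np.float64(0.0007567454662072124)]) [ 0.59716594 -0.00155071  0.078     ]
lid (array([ 0.59743886, -0.0012467 ,  0.04288438]), [np.float64(0.0005790691145652474), np.float64(0.0008685913032258187), np.float64(0.0003601020734125625)]) [ 5.97665864e-01 -4.35002983e-04  4.60000000e-02]
pos [ 0.5991 -0.0027  0.0604] yaw 64.84 tz [ 3.2e-03 -1.0e-04 -1.0e+00] F [ 0.3 -0.5  0.4] w 1.002 t 22.55
tool shift mm [ 0.4 -2.5 12.4] twist -0.16
```

Call:
{"method": "drive_tool", "body": {"steps": [[[0.5, -1.8, 0], -0.1], [[0, 0, 6], 0], [[0, 0, 5.5], 0], [[0, 0, 0], 0], [[0, 0, 0], 0]]}}

```text
time: 22.97
tool_pos: [0.5953, -0.0017, 0.0464]
tcp_rot: [-2.651, -1.685, 0.001]
wrist_force: [0.2, 0.7, -0.5]
width: 0.998
```

Call:
{"method": "drive_tool", "body": {"steps": [[[0, 0, 0], 0], [[0, 0, 0], 0], [[0, 0, 0], 0], [[0, 0, 0], 0], [[0, 0, 0], 0], [[0, 0, 0], 0], [[0, 0, 0], 0], [[0, 0, 0], 0]], "jaw": 0, "force": 60}}

```text
time: 23.63
tool_pos: [0.5964, -0.0018, 0.0473]
tcp_rot: [2.651, 1.685, 0.001]
wrist_force: [0.4, -0.3, 1.8]
width: 0.223
```

```bash
python3 -c "
from h import *
delta(.597,-.0012,.048,65)
wshot('w26')
"
```

```text
pos [ 0.5964 -0.0018  0.0473] yaw 64.87 tz [ 1.e-03 -1.e-04 -1.e+00] F [ 0.4 -0.3  1.8] w 0.223 t 23.6333
tool shift mm [ 0.8  0.3 -0.7] twist -0.13
[ 0.5964 -0.0018  0.0473] yaw 64.87 z [ 1.e-03 -1.e-04 -1.e+00] 23.6333 [ 0.36 -0.29  1.76] 0.22275880183480848
```

View pics/w26b.png

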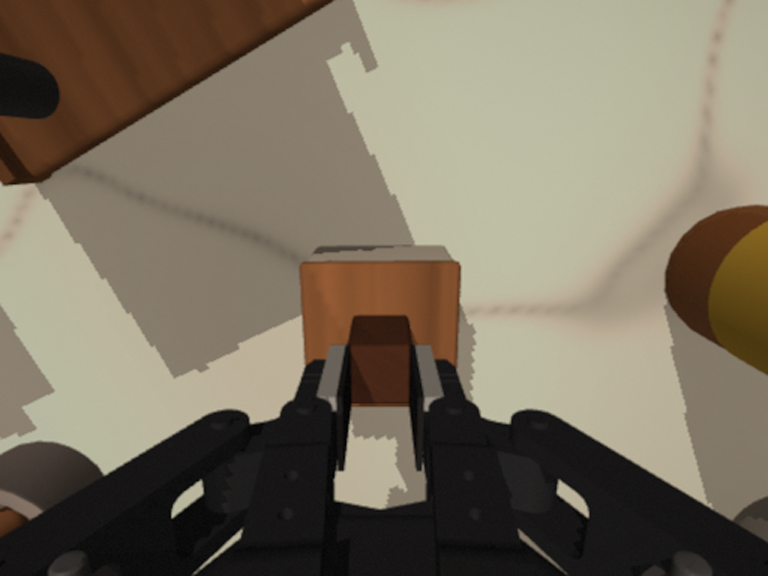

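Call:
{"method": "drive_tool", "body": {"steps": [[[0, 0, -6], 0], [[0, 0, -20], 0], [[0, 0, -38], 0], [[0, 0, -40], 0], [[0, 0, -40], 0], [[0, 0, -30], 0], [[0, 0, -16], 0], [[0, 0, 0], 0]]}}

```text
time: 24.35
tool_pos: [0.5985, -0.0016, 0.2427]
tcp_rot: [2.647, 1.682, 0.011]
wrist_force: [0.8, 0.4, -1.5]
width: 0.222
```

```bash
python3 -c "
from h import *
f=lambda u,v:((u+.5)/1.5-.5,(v+.5)/1.5-.5)
i,s=pickle.load(open('w26.pkl','rb'));T=R.from_rotvec(s['tcp_rot']).as_matrix()
for p in [(300,263),(460,263)]: print(T.T@(onz(i,*f(*p),.046)-s['tool_pos']))
delta(.5553,.2886,.24,93)
wshot('w27')
"
```

```text
[ 0.03091554 -0.03023159  0.00131202]
[0.03087636 0.03043016 0.00137119]
pos [ 0.5985 -0.0016  0.2427] yaw 64.88 tz [ 8.7e-03 -2.0e-04 -1.0e+00] F [ 0.8  0.4 -1.5] w 0.222 t 24.35
tool shift mm [ 244.4 -162.3    2.7] twist -28.12
[ 0.5985 -0.0016  0.2427] yaw 64.88 z [ 8.7e-03 -2.0e-04 -1.0e+00] 24.35 [ 0.78  0.43 -1.52] 0.22247047827529903
```

View pics/w27b.png

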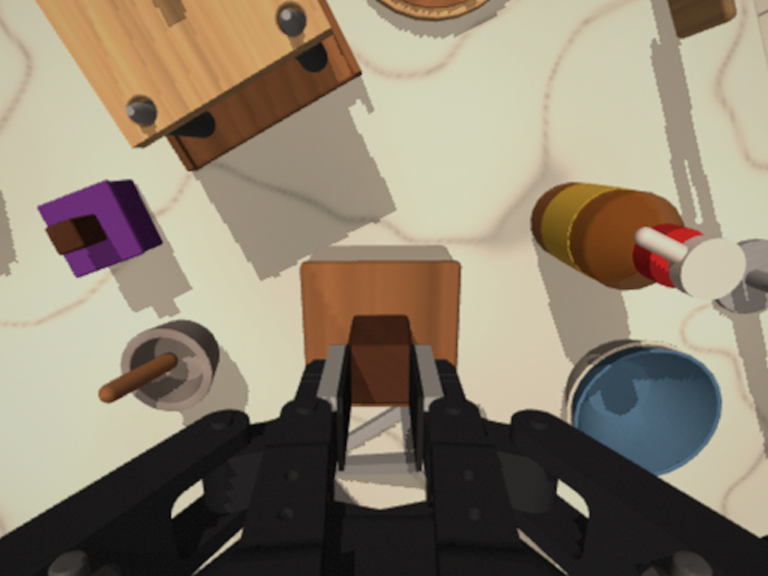

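Call:
{"method": "drive_tool", "body": {"steps": [[[16, -10, 0], 0], [[30, -20, 0], 0], [[33, -22, 0], 0], [[33, -22, 0], 0], [[33, -22, 0], 0], [[33, -22, 0], 0], [[31, -21, 0], 0], [[22, -15, 0], 0]]}}

```text
time: 25.07
tool_pos: [0.5515, 0.2753, 0.233]
tcp_rot: [-2.648, -1.686, 0.009]
wrist_force: [0.2, -0.3, -2.5]
width: 0.223
```

Call:
{"method": "drive_tool", "body": {"steps": [[[10, -7, 0], -5], [[0, 0, 0], -7], [[0, 0, 0], -7], [[0, 0, 0], -7], [[0, 0, 0], -2], [[0, 0, 0], 0], [[0, 0, 0], 0]]}}

```text
time: 25.65
tool_pos: [0.5509, 0.2843, 0.2338]
tcp_rot: [-2.165, -2.274, 0.007]
wrist_force: [0.3, -1.2, -3.1]
width: 0.225
```

```bash
python3 -c "
from h import *
delta(.5553,.2886,.175,93)
wshot('w28')
"
```

```text
pos [0.5509 0.2843 0.2338] yaw 92.8 tz [-0.0046 -0.0021 -1.    ] F [ 0.3 -1.2 -3.1] w 0.225 t 25.65
tool shift mm [ 4.1  4.6 58.8] twist -0.2
[0.5509 0.2843 0.2338] yaw 92.8 z [-0.0046 -0.0021 -1.    ] 25.65 [ 0.33 -1.22 -3.15] 0.22531451688059828
```

View pics/w28b.png

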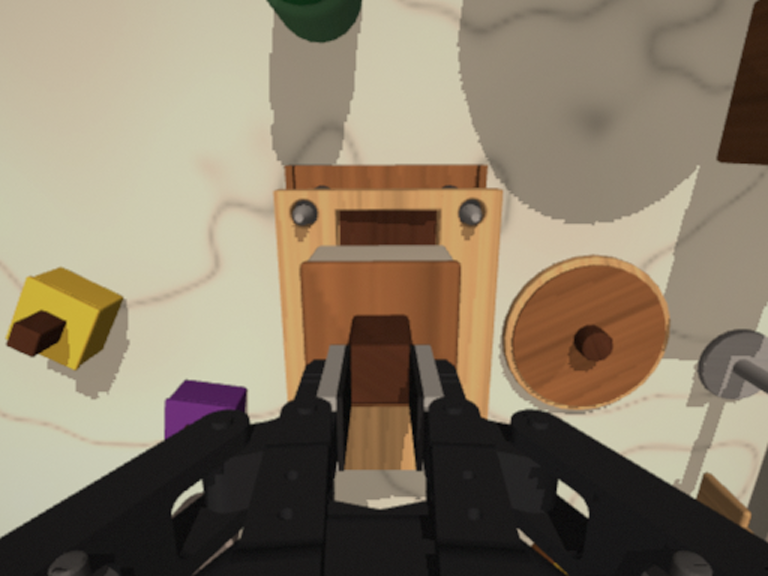

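Call:
{"method": "drive_tool", "body": {"steps": [[[4, 4, 0], -0.2], [[0, 0, 12], 0], [[0, 0, 18], 0], [[0, 0, 12], 0], [[0, 0, 5], 0], [[0, 0, 0], 0], [[0, 0, 0], 0], [[0, 0, 0], 0]]}}

```text
time: 26.37
tool_pos: [0.5568, 0.2893, 0.1907]
tcp_rot: [2.161, 2.28, 0.002]
wrist_force: [0.0, 0.3, -1.9]
width: 0.224
```

```bash
python3 -c "
from h import *
delta(.5553,.2886,.170,93)
wshot('w29')
"
```

```text
pos [0.5568 0.2893 0.1907] yaw 93.07 tz [ 1.2e-03  5.0e-04 -1.0e+00] F [ 0.   0.3 -1.9] w 0.224 t 26.3667
tool shift mm [-0.7 -1.5 20.7] twist 0.07
[0.5568 0.2893 0.1907] yaw 93.07 z [ 1.2e-03  5.0e-04 -1.0e+00] 26.3667 [ 0.03  0.3  -1.95] 0.22378678139921268
```

View pics/w29b.png

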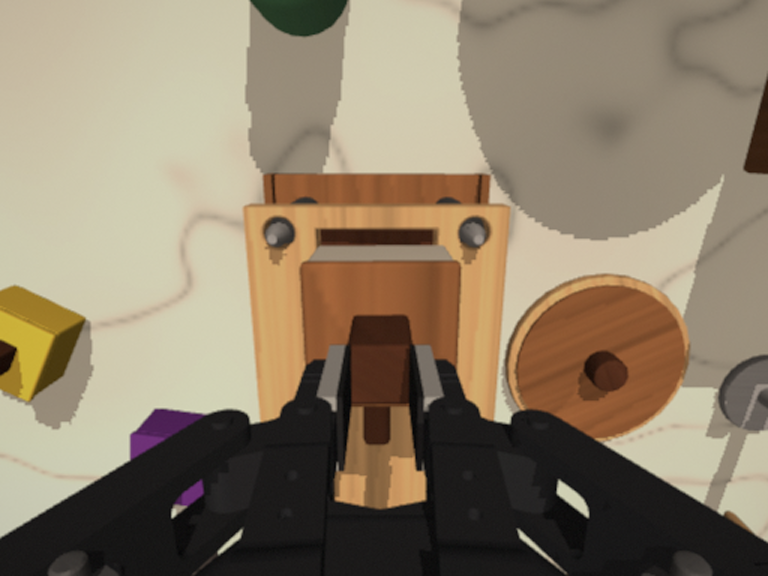

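```bash
python3 -c "
from h import *
f=lambda u,v:((u+.5)/1.5-.5,(v+.5)/1.5-.5)
crop('pics/w29.png','pics/w29c.png',160,130,340,190,4)
i,s=pickle.load(open('w29.pkl','rb'))
a=onz(i,*f(316,228),.116);b=onz(i,*f(438,228),.116);d=b-a;yw=np.arctan2(d[1],d[0]);m=(a+b)/2
print(np.linalg.norm(d),np.degrees(yw),m+.032*np.array([np.sin(yw),-np.cos(yw),0]))
"
```

```text
0.06465182178699802 3.025995526687291 [0.55572669 0.28996294 0.116     ]
```

View pics/w29c.png

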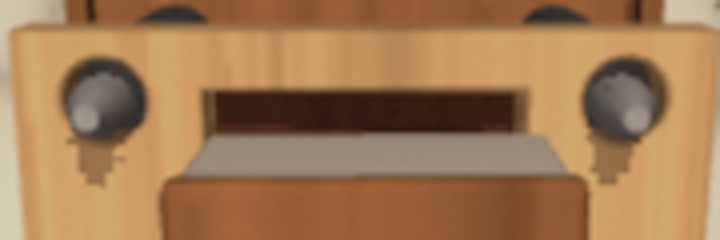

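Call:
{"method": "drive_tool", "body": {"steps": [[[-0.2, -1.0, 3], 0], [[0, 0, 7], 0], [[0, 0, 7], 0], [[0, 0, 3], 0], [[0, 0, 0], 0], [[0, 0, 0], 0], [[0, 0, 0], 0]]}}

```text
time: 27.0
tool_pos: [0.5553, 0.2889, 0.1699]
tcp_rot: [-2.161, -2.28, 0.0]
wrist_force: [-0.3, 0.0, -2.8]
width: 0.222
```

```bash
python3 -c "
from h import *
delta(.5556,.2891,.1533,93)
wshot('w30')
crop('pics/w30.png','pics/w30c.png',160,130,340,190,4)
"
```

```text
pos [0.5553 0.2889 0.1699] yaw 93.07 tz [-0. -0. -1.] F [-0.3  0.  -2.8] w 0.222 t 27.0
tool shift mm [ 0.2  0.3 16.6] twist 0.07
[0.5553 0.2889 0.1699] yaw 93.07 z [-0. -0. -1.] 27.0 [-0.34  0.03 -2.77] 0.22231170547337017
```

View pics/w30c.png

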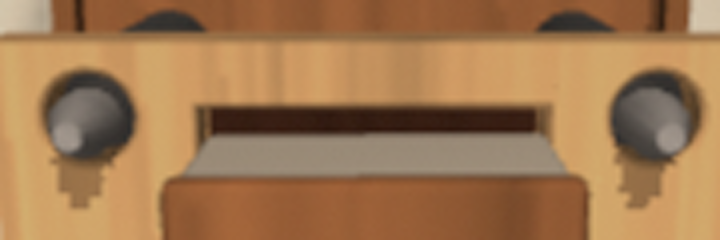

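Call:
{"method": "drive_tool", "body": {"steps": [[[0, 0, 3], 0], [[0, 0, 3], 0], [[0, 0, 3], 0], [[0, 0, 2], 0], [[0, 0, 2], 0], [[0, 0, 1], 0], [[0, 0, 0], 0]]}}

```text
time: 27.63
tool_pos: [0.555, 0.2887, 0.1554]
tcp_rot: [-2.161, -2.28, 0.001]
wrist_force: [0.6, 0.1, -2.0]
width: 0.223
```

```bash
python3 -c "
from h import *
delta(.5556,.2891,.1533,93)
"
```

```text
pos [0.555  0.2887 0.1554] yaw 93.07 tz [-7.e-04 -3.e-04 -1.e+00] F [ 0.6  0.1 -2. ] w 0.223 t 27.6333
tool shift mm [0.3 0.6 2.1] twist 0.07
```

Call:
{"method": "drive_tool", "body": {"steps": [[[0, 0.3, 1], 0], [[0, 0, 1], 0], [[0, 0, 1], 0], [[0, 0, 1], 0], [[0, 0, 0], 0], [[0, 0, 0], 0]]}}

```text
time: 28.13
tool_pos: [0.5564, 0.2891, 0.1532]
tcp_rot: [2.161, 2.279, 0.003]
wrist_force: [1.6, -0.6, 4.2]
width: 0.221
```

```bash
python3 -c "
from h import *
delta(.5556,.2891,.1533,93)
wshot('w31')
crop('pics/w31.png','pics/w31c.png',160,130,340,190,4)
"
```

```text
pos [0.5564 0.2891 0.1532] yaw 93.07 tz [ 1.9e-03  7.0e-04 -1.0e+00] F [ 1.6 -0.6  4.2] w 0.221 t 28.1333
tool shift mm [ 0.1 -0.8 -0.1] twist 0.07
[0.5564 0.2891 0.1532] yaw 93.07 z [ 1.9e-03  7.0e-04 -1.0e+00] 28.1333 [ 1.62 -0.63  4.18] 0.22131913210510432
```

View pics/w31c.png

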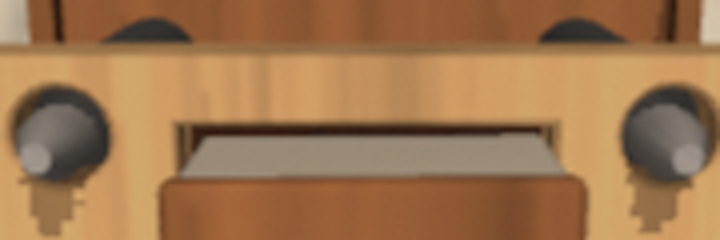

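Call:
{"method": "drive_tool", "body": {"steps": [[[0, 0, 1], 0], [[0, 0, 1], 0], [[0, 0, 0], 0]]}}

```text
time: 28.43
tool_pos: [0.5566, 0.2891, 0.1531]
tcp_rot: [2.16, 2.279, 0.004]
wrist_force: [-2.8, -2.8, 12.1]
width: 0.227
```

Firm stop at the floor (12 N). Release and retreat.

Call:
{"method": "drive_tool", "body": {"steps": [[[0, 0, -1], 0], [[0, 0, 0], 0], [[0, 0, 0], 0], [[0, 0, 0], 0], [[0, 0, 0], 0], [[0, 0, 0], 0]], "jaw": 1}}

```text
time: 28.93
tool_pos: [0.5552, 0.2888, 0.1503]
tcp_rot: [-2.161, -2.28, 0.001]
wrist_force: [-0.3, -0.7, 0.0]
width: 0.996
```

Call:
{"method": "drive_tool", "body": {"steps": [[[0, 0, -10], 0], [[0, 0, -25], 0], [[0, 0, -35], 0], [[0, 0, -25], 0], [[-20, 0, 0], 0], [[-20, 0, 0], 0], [[0, 0, 0], 0], [[0, 0, 0], 0]]}}

```text
time: 29.6
tool_pos: [0.558, 0.2484, 0.2469]
tcp_rot: [2.163, 2.278, 0.002]
wrist_force: [-0.6, -0.4, 0.1]
width: 1.002
```

```bash
python3 -c "
from h import *
wshot('w32')
for n in ['scene','side']: cv2.imwrite(f'pics/{n}5.png',bot.read_camera(n)[:,:,::-1])
crop('pics/scene5.png','pics/s_g.png',250,100,350,210,5)
crop('pics/side5.png','pics/d_g.png',130,150,250,290,4)
a=cv2.imread('pics/s_g.png');b=cv2.imread('pics/d_g.png');h=min(len(a),len(b));cv2.imwrite('pics/sd_g.png',cv2.resize(np.hstack([a[:h],b[:h]]),None,fx=.8,fy=.8))
"
```

```text
[0.558  0.2484 0.2469] yaw 92.98 z [ 9.e-04  7.e-04 -1.e+00] 29.6 [-0.58 -0.38  0.06] 1.0018413469330247
```

View pics/w32b.png

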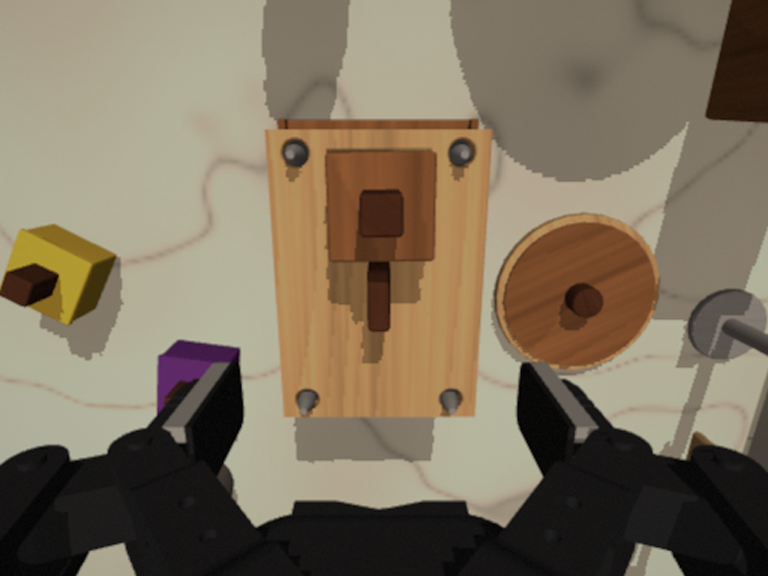

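View pics/sd_g.png

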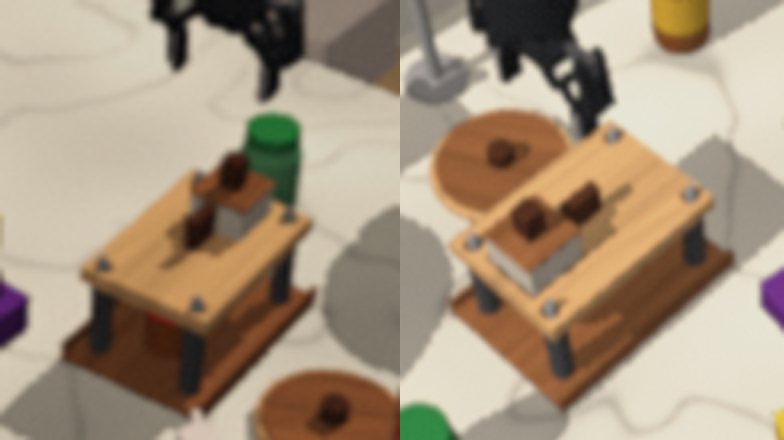

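```bash
python3 -c "
from h import *
f=lambda u,v:((u+.5)/1.5-.5,(v+.5)/1.5-.5)
i,s=pickle.load(open('w32.pkl','rb'))
L=np.array([onz(i,*f(*p),.152) for p in [(327,151),(436,151),(434.5,261),(328,262)]])
print('lid',L.mean(0),[np.linalg.norm(L[k]-L[(k+1)%4]).round(4) for k in range(4)])
print('knob',onz(i,*f(382,213),.184))
a=onz(i,*f(295,152),.13);b=onz(i,*f(461,152),.13)
# shelf corners on top z=.116
Q=np.array([onz(i,*f(*p),.116) for p in [(266,129),(491,129),(475,416),(285,417)]]);print('shelf',Q.mean(0),[np.linalg.norm(Q[k]-Q[(k+1)%4]).round(4) for k in range(4)])
"
```

```text
lid [0.55716796 0.28932106 0.152     ] [np.float64(0.0598), np.float64(0.0618), np.float64(0.0623), np.float64(0.0624)]
knob [0.55728208 0.29049837 0.184     ]
shelf [0.55887963 0.23345432 0.116     ] [np.float64(0.1384), np.float64(0.1997), np.float64(0.1395), np.float64(0.2005)]
```

```bash
python3 -c "
from h import *
bot.finish_job(); s=bot.read_state(); print(s['time'],s['wrist_force'])"
```

```text
the job is handed in; nothing more can be done
the job is handed in; nothing more can be done
```

The shelf is on the stand's four posts and the salt pot is in its recess, let go. I handed the job in at about 30 s; no verdict was reported.

**First grasp failed:** I held the sloping grip too high, with only 20 N. The shelf slipped out, slid over the rack's lip and came to rest leaning on it. I could not measure its speed as it slid, so I cannot rule out that it briefly passed the 0.7 m/s drop limit.

**Recovery:** I took hold of the shelf again, laid it flat on free counter and re-gripped it across the grip's flat sides. I measured the four pins with the wrist camera and lowered the shelf over them until it stopped on the shoulders, then let go. After that I picked the pot up by its knob and pressed it in until a firm stop at about 12 N, then released it and backed off.

**Last checks:**

| Check | Result | Limit |
|---|---|---|
| Shelf centre from the stand centre | about 1.4 mm | 6 mm |
| Pot centre from the recess centre | about 2 mm | 6 mm |
| Pot at the firm stop | tool height within 0.5 mm of that for the recess floor | -3 to +2.5 mm |

- **Level and upright:** The pictures show all four pins through the holes, with the shelf looking level and the pot upright. I did not measure either angle.
- **Other objects:** I saw no bystander moved, but I did not measure their positions.
- **Disagreements:** The scene and side cameras put the near pins about 3 mm off the wrist camera in x, and I used the wrist values. The first two-view height of the pot read about 10 mm low because the views were too close together. A third view brought it within about 3 mm of the stated heights.

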